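# Clamp the washed pipe sleeves for the pressure test

### The arm

A 6-joint arm with a two-finger parallel gripper is mounted at the origin on the work surface. World frame = base frame: x ahead of the robot, y to its left, z up, the work surface at z = 0. Lengths are in mm, angles in rad, forces in N, time in s.
With the tool pointing down it reaches from about 350 to 975 mm from the base axis. Payload 7.1 kg.
Tool frame: the origin (TCP) lies at the very end of the fingers, on their centre line; the grasp point (between the pads) lies 19 mm behind it (ctrl.grip_depth is the distance from the TCP to the grasp point, in mm); x points along the fingers, z is the direction in which the jaws open and shut, and the axes are right-handed (so a half turn about x gives the same grasp; the last joint's range is limited). The gripper opens to 88 mm and grips with 3 to 60 N. Pads are 20 mm wide; open, the fingers measure 115 mm over their backs; the gripper's body (75 mm by 178 mm) begins 61 mm behind the grasp point.
Start: joints at [-1.164, 0.423, 1.63, -0, 1.089, -0.019], TCP at [258.171, -569.168, 222.675] pointing down, gripper open.
Joint ranges: [-3, 3], [-0.9, 2.11], [0.09, 2.58], [-1.31, 4.45], [0.11, 2.69], [-2.54, 2.54]. Speed limits (rad/s): [2.39, 2.39, 3.01, 3.14, 3.14, 3.14].

### API

Orientations are given as a rotation vector (axis times angle).
In Python, from workcell import ctrl gives the robot as it stands. The module is installed in compiled form; this text tells all that it offers.
- The arm moves only by the tool send_rows, never from a script. Its argument "rows" is a list of rows, each a list of 4 numbers: the shift along the tool's x, y, z in mm, then the turn about the tool's x in rad. In form: [[x, y, z, turn], ...]. A call has 1 to 10 rows; each row shifts and turns the pose as measured when the row begins, along the tool's axes as they then stand; what a row does not reach is not made up. A row lasts 1/12 s, in which the tool goes at most 41.7 mm and 7.16 degrees, less where a joint would pass 70% of its speed; a pose out of reach is approached as far as the arm can. A call with a gripper value outside its range is refused whole. "fingers" is the opening, from 0 (shut) to 1 (fully open), set as the call begins (left out, the last holds). The fingers move at their own pace and stop on an object; the grip force is fixed at half the most. Time passes only in rows, so rows that do not move let the fingers close. It gives the time, the measured TCP pose, the force and the opening at its end, in the units of the state.
- ctrl.get_obs(): the state, without advancing time (a new reading comes with each control period).
- ctrl.get_image(name): name is "scene" or "side" or "wrist"; returns a dict with "img" (384x512x3 uint8, red, green, blue), "depth" (384x512 float32, mm along the optical axis (not along the pixel's ray), 0 where there is no reading), "mtx" (3x3 intrinsics, pixels), "world_from_camera" (4x4, takes a point from camera to world coordinates). Camera axes: x right, y down, z forward; pixel columns grow to the right and rows downward; lengths in mm; the calibration is good to about 2 mm. A picture is of the moment at which its call begins.
- ctrl.close_job(): hands the job in, once; it reports no verdict.
The state is a dict: "t": time; "qpos": joint angles; "qvel": joint speeds; "joint_torque": joint torques, N m; "ee_pos": TCP position; "orientation": TCP orientation; "ft_force": force on the tool from outside, world axes, zero at the start; "moment": the same for the moment, N m; "width": finger opening in mm.
Only numpy, scipy, OpenCV 4.12 (cv2) and the standard library are available. Lean on these libraries where they do the work, as an engineer would, in place of code of your own. Each camera call takes 0.05 s, during which the arm holds its last target.

### The job

The washed pipe sleeves are hanging on the drying rack: lift every one of them up and off its peg, lay each lengthwise and centred in its own bay of the clamping fixture, and push that bay's hinged cover over and down until it snaps and stays shut on the sleeve. Snap shut the cover of any bay left empty too, so the whole fixture is closed up for the test. Leave the thermostat housing, the oil bottle and the flanged pipe end where they are.

Things in the scene. Friction and masses are not known exactly. Their poses are not given: they have to be found in the camera images.
- rack: Fixed dark steel stand with a blue cross-bar (305 mm long) 200 mm up, from which three steel pegs stick out level towards the robot (the rack's -x), at y = -105, 0, +105 mm. Origin on the bench; x along the pegs, away from their tips; y along the bar; z up. The bar's front face is 62 mm to +x of the peg points.
- fixture: Fixed clamping fixture: aluminium base plate 190 x 315 x 12 mm with three grey open bays side by side along its y, pitch 105 mm. Origin on the bench under the middle bay's centre; x along the bays (hinges at the +x end), z up.
- sleeve0: Plain aluminium pipe sleeve (tube), outer diameter 52, bore 42, length 90 mm, 0.14 to 0.28 kg. Origin at its centre, x along its axis. It starts hanging on a rack peg through its bore, axis level, centre 14 mm below the peg's axis. Two or three sleeves are there; an absent one reads None. All are alike and may go in any bay.
- sleeve1: Plain aluminium pipe sleeve (tube), outer diameter 52, bore 42, length 90 mm, 0.14 to 0.28 kg. Origin at its centre, x along its axis. It starts hanging on a rack peg through its bore, axis level, centre 14 mm below the peg's axis. Two or three sleeves are there; an absent one reads None. All are alike and may go in any bay.
- sleeve2: Plain aluminium pipe sleeve (tube), outer diameter 52, bore 42, length 90 mm, 0.14 to 0.28 kg. Origin at its centre, x along its axis. It starts hanging on a rack peg through its bore, axis level, centre 14 mm below the peg's axis. Two or three sleeves are there; an absent one reads None. All are alike and may go in any bay.
- peg0 (a point): On the axis of the rack's right (-y) peg, where the middle of a sleeve hangs; axes as the rack. The peg is level, 14 mm thick, and ends 60 mm to -x of here in an upturned tip (top 21 mm above the axis): lift a sleeve about 21 mm (15 to 27), then draw it 120 mm to the rack's -x to free it.
- bay0 (a point): Centre of a sleeve seated in the fixture's right (-y) bay, 55 mm above the bench; axes as the fixture (sleeve axis along x). Two V saddles (14 mm long, 65 across) at x = -30 and +30 mm, open above; between them 46 mm of free length for fingers, down to the base plate 43 mm below. End stops (24 wide, 21 higher than this point) leave it 104 mm of length; hinge post (50 wide) at x = +70 to +92 mm.
- hinge0 (a point): On the hinge axis (along the fixture's y) of the right (-y) bay's cover, 81 mm to +x and 34 mm above the bay point; axes as the fixture.
- cover0 (a joint): Steel cover of the right (-y) bay: plate 44 mm wide, 6 thick, from 8 to 158 mm from its hinge axis, which is at mid-thickness. Rad: 0 = shut, level over the sleeve; 1.6 = open, just past upright (the start). A spring holds it open (0.25 N m) until pushed to about 0.4 rad, whence it snaps to 0 and stays shut. To shut: push its far (+x) face near the free end over to -x, then down.
- peg1 (a point): On the axis of the rack's middle peg, where the middle of a sleeve hangs; axes as the rack. The peg is level, 14 mm thick, and ends 60 mm to -x of here in an upturned tip (top 21 mm above the axis): lift a sleeve about 21 mm (15 to 27), then draw it 120 mm to the rack's -x to free it.
- bay1 (a point): Centre of a sleeve seated in the fixture's middle bay, 55 mm above the bench; axes as the fixture (sleeve axis along x). Two V saddles (14 mm long, 65 across) at x = -30 and +30 mm, open above; between them 46 mm of free length for fingers, down to the base plate 43 mm below. End stops (24 wide, 21 higher than this point) leave it 104 mm of length; hinge post (50 wide) at x = +70 to +92 mm.
- hinge1 (a point): On the hinge axis (along the fixture's y) of the middle bay's cover, 81 mm to +x and 34 mm above the bay point; axes as the fixture.
- cover1 (a joint): Steel cover of the middle bay: plate 44 mm wide, 6 thick, from 8 to 158 mm from its hinge axis, which is at mid-thickness. Rad: 0 = shut, level over the sleeve; 1.6 = open, just past upright (the start). A spring holds it open (0.25 N m) until pushed to about 0.4 rad, whence it snaps to 0 and stays shut. To shut: push its far (+x) face near the free end over to -x, then down.
- peg2 (a point): On the axis of the rack's left (+y) peg, where the middle of a sleeve hangs; axes as the rack. The peg is level, 14 mm thick, and ends 60 mm to -x of here in an upturned tip (top 21 mm above the axis): lift a sleeve about 21 mm (15 to 27), then draw it 120 mm to the rack's -x to free it.
- bay2 (a point): Centre of a sleeve seated in the fixture's left (+y) bay, 55 mm above the bench; axes as the fixture (sleeve axis along x). Two V saddles (14 mm long, 65 across) at x = -30 and +30 mm, open above; between them 46 mm of free length for fingers, down to the base plate 43 mm below. End stops (24 wide, 21 higher than this point) leave it 104 mm of length; hinge post (50 wide) at x = +70 to +92 mm.
- hinge2 (a point): On the hinge axis (along the fixture's y) of the left (+y) bay's cover, 81 mm to +x and 34 mm above the bay point; axes as the fixture.
- cover2 (a joint): Steel cover of the left (+y) bay: plate 44 mm wide, 6 thick, from 8 to 158 mm from its hinge axis, which is at mid-thickness. Rad: 0 = shut, level over the sleeve; 1.6 = open, just past upright (the start). A spring holds it open (0.25 N m) until pushed to about 0.4 rad, whence it snaps to 0 and stays shut. To shut: push its far (+x) face near the free end over to -x, then down.
- housing: Bystander: aluminium two-bore thermostat housing 70 x 100 mm, 49 mm tall, origin under its centre.
- oil_bottle: Bystander: white plastic bottle with a cap, 70 mm diameter, 190 mm tall, origin under its centre.
- spigot: Bystander: aluminium flanged pipe end, flange 90 mm diameter, 75 mm tall, origin under its centre.
Things that resemble listed ones, but are neither listed nor needed, are in the scene too. Leave any brown or pink look-alike of the sleeve2 alone.

How it is judged (in metres and radians):
At the end, for the whole second after the job is handed in: Every sleeve present lies in a bay (centre within 15 mm along, 6 mm across and 6 mm in height of the bay point, axis within 0.12 rad of the bay's), at rest (under 0.02 m/s), and all three covers are shut (below 0.06 rad), also that of an empty bay (((x of sleeve0 in the frame of bay0 between -0.015 and 0.015 m and y of sleeve0 in the frame of bay0 between -0.006 and 0.006 m and z of sleeve0 in the frame of bay0 between -0.006 and 0.006 m and angle between the x axis of sleeve0 and the x axis of bay0, either way round below 0.12 rad and value of joint cover0 below 0.06 rad) or (x of sleeve0 in the frame of bay1 between -0.015 and 0.015 m and y of sleeve0 in the frame of bay1 between -0.006 and 0.006 m and z of sleeve0 in the frame of bay1 between -0.006 and 0.006 m and angle between the x axis of sleeve0 and the x axis of bay1, either way round below 0.12 rad and value of joint cover1 below 0.06 rad) or (x of sleeve0 in the frame of bay2 between -0.015 and 0.015 m and y of sleeve0 in the frame of bay2 between -0.006 and 0.006 m and z of sleeve0 in the frame of bay2 between -0.006 and 0.006 m and angle between the x axis of sleeve0 and the x axis of bay2, either way round below 0.12 rad and value of joint cover2 below 0.06 rad)) and linear speed of each of sleeve0, sleeve1, sleeve2 below 0.02 m/s and ((x of sleeve1 in the frame of bay0 between -0.015 and 0.015 m and y of sleeve1 in the frame of bay0 between -0.006 and 0.006 m and z of sleeve1 in the frame of bay0 between -0.006 and 0.006 m and angle between the x axis of sleeve1 and the x axis of bay0, either way round below 0.12 rad and value of joint cover0 below 0.06 rad) or (x of sleeve1 in the frame of bay1 between -0.015 and 0.015 m and y of sleeve1 in the frame of bay1 between -0.006 and 0.006 m and z of sleeve1 in the frame of bay1 between -0.006 and 0.006 m and angle between the x axis of sleeve1 and the x axis of bay1, either way round below 0.12 rad and value of joint cover1 below 0.06 rad) or (x of sleeve1 in the frame of bay2 between -0.015 and 0.015 m and y of sleeve1 in the frame of bay2 between -0.006 and 0.006 m and z of sleeve1 in the frame of bay2 between -0.006 and 0.006 m and angle between the x axis of sleeve1 and the x axis of bay2, either way round below 0.12 rad and value of joint cover2 below 0.06 rad)) and ((x of sleeve2 in the frame of bay0 between -0.015 and 0.015 m and y of sleeve2 in the frame of bay0 between -0.006 and 0.006 m and z of sleeve2 in the frame of bay0 between -0.006 and 0.006 m and angle between the x axis of sleeve2 and the x axis of bay0, either way round below 0.12 rad and value of joint cover0 below 0.06 rad) or (x of sleeve2 in the frame of bay1 between -0.015 and 0.015 m and y of sleeve2 in the frame of bay1 between -0.006 and 0.006 m and z of sleeve2 in the frame of bay1 between -0.006 and 0.006 m and angle between the x axis of sleeve2 and the x axis of bay1, either way round below 0.12 rad and value of joint cover1 below 0.06 rad) or (x of sleeve2 in the frame of bay2 between -0.015 and 0.015 m and y of sleeve2 in the frame of bay2 between -0.006 and 0.006 m and z of sleeve2 in the frame of bay2 between -0.006 and 0.006 m and angle between the x axis of sleeve2 and the x axis of bay2, either way round below 0.12 rad and value of joint cover2 below 0.06 rad)) and value of joint each of cover0, cover1, cover2 below 0.06 rad); the robot touches nothing.
It fails at once if the housing is moved by more than 50 mm (distance of housing from where it was at the start of the episode above 0.05 m).
It fails at once if the oil bottle is moved by more than 50 mm (distance of oil_bottle from where it was at the start of the episode above 0.05 m).
It fails at once if the spigot is moved by more than 50 mm (distance of spigot from where it was at the start of the episode above 0.05 m).
Of sleeve0, sleeve1, sleeve2 only 2 to 3 are there at a start; the rules pass over those that are not, and their reading is None.
At some moment in a run one of sleeve0, sleeve1, sleeve2 may be knocked a few centimetres aside while the robot is not near it.
Once in a run the grip may slacken for a moment while it holds something.
It also fails if it takes over 210 s, if anything falls off the work surface, if the arm or the gripper's body presses on something with over 40 N, if the wrist force passes 120 N, or if a joint passes its speed limit or range.

## Working session

There is one attempt and no reset: what is moved stays moved. The work goes in short steps, Python scripts to look and compute and a tool call to move; the robot and the scene stay as the last step left them, time stands still between calls to the robot, and variables do not carry over. Pictures are saved under pics/ and viewed, and the job is handed in when it is done.

Besides the shell and the picture viewer there is one more tool, called after "Emit:" as name(argument=value, ...) on one line, values as JSON. send_rows: Moves the arm, as the interface text tells. Its arguments: {"type":"object","properties":{"rows":{"type":"array"},"fingers":{"type":"number"}},"required":["rows"]}

```bash
mkdir -p pics; cat > h.py <<'E'
import numpy as np, cv2
from workcell import ctrl
from scipy.spatial.transform import Rotation as R
def grab(n,f=None):
    d=ctrl.get_image(n)
    if f: cv2.imwrite('pics/'+f,cv2.cvtColor(d['img'],cv2.COLOR_RGB2BGR)); np.savez('/tmp/'+f+'.npz',**d)
    return d
def pts(d):
    z=d['depth']; K=d['mtx']; v,u=np.mgrid[:z.shape[0],:z.shape[1]]
    P=np.stack([(u-K[0,2])/K[0,0]*z,(v-K[1,2])/K[1,1]*z,z,np.ones_like(z)],-1)
    P=(P@d['world_from_camera'].T)[...,:3]; P[z==0]=np.nan
    return P
E
python3 - <<'E'
from h import *
for n in ['scene','side','wrist']:
    d=grab(n,n+'0.png'); print(n,d['mtx'].round(1).tolist(),d['world_from_camera'].round(3).tolist())
o=ctrl.get_obs(); print({k:np.round(v,3) for k,v in o.items()}); print(R.from_rotvec(o['orientation']).as_matrix().round(3), ctrl.grip_depth)
E
```

```text
scene [[467.9, 0.0, 263.5], [0.0, 467.9, 188.1], [0.0, 0.0, 1.0]] [[0.276, 0.711, -0.647, 1736.618], [0.961, -0.204, 0.185, -347.383], [-0.001, -0.673, -0.74, 1473.386], [0.0, 0.0, 0.0, 1.0]]
side [[459.9, 0.0, 253.5], [0.0, 459.9, 197.1], [0.0, 0.0, 1.0]] [[-0.969, -0.141, 0.202, 288.24], [-0.245, 0.495, -0.833, 1199.352], [0.017, -0.857, -0.515, 898.898], [0.0, 0.0, 0.0, 1.0]]
wrist [[313.8, 0.0, 256.9], [0.0, 313.8, 190.7], [0.0, 0.0, 1.0]] [[0.413, -0.879, -0.239, 322.353], [-0.911, -0.399, -0.107, -539.076], [-0.002, 0.262, -0.965, 384.664], [0.0, 0.0, 0.0, 1.0]]
{'t': np.float64(0.15), 'qpos': array([-1.164,  0.424,  1.631,  0.   ,  1.089, -0.019]), 'qvel': array([ 0.001, -0.002, -0.001, -0.001, -0.001,  0.   ]), 'joint_torque': array([-3.0000e-03, -5.4499e+01, -2.7392e+01,  6.4000e-02,  2.0000e-02,
       -0.0000e+00]), 'ee_pos': array([ 258.002, -568.787,  222.069]), 'orientation': array([ 0.891,  1.382, -0.89 ]), 'ft_force': array([-0.759,  0.131,  0.344]), 'moment': array([0.069, 0.055, 0.073]), 'width': np.float64(87.795)}
[[-0.     0.911  0.413]
 [ 0.001  0.413 -0.911]
 [-1.     0.    -0.001]] 18.700000000000003
```

View pics/scene0.png

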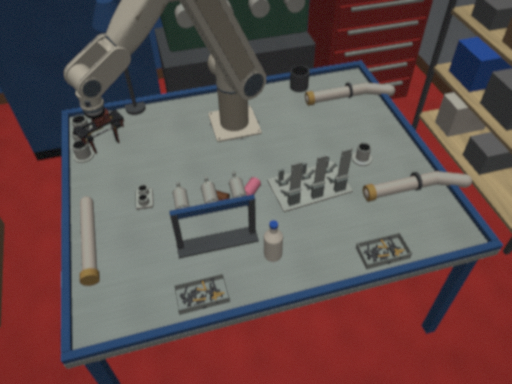

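View pics/side0.png

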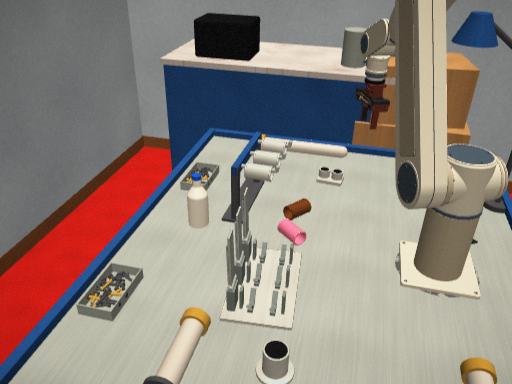

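View pics/wrist0.png

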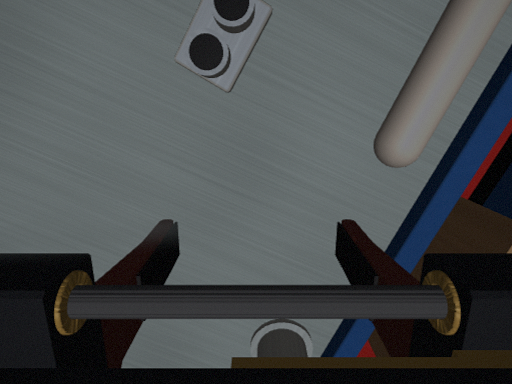

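The scene shows the rack at about (215,225) with three grey sleeves at (181,196), (209,189) and (237,184). The brown (223,194) and pink (252,185) look-alikes lie on the bench. The fixture is at (310,185) with all three covers upright. Next I'll measure these.

```bash
python3 - <<'E'
from h import *
D={}
for n in ['scene','side']:
    d=dict(np.load('/tmp/%s0.png.npz'%n)); P=pts(d); D[n]=(d,P)
    hsv=cv2.cvtColor(d['img'],cv2.COLOR_RGB2HSV)
    blue=(hsv[...,0]>100)&(hsv[...,0]<130)&(hsv[...,1]>120)&(P[...,2]>120)&(P[...,2]<240)&(np.abs(P[...,0]-600)<350)&(np.abs(P[...,1])<600)
    nn,l,st,c=cv2.connectedComponentsWithStats(blue.astype(np.uint8))
    for i in range(1,nn):
        if st[i,4]>40:
            q=P[l==i]; 
            m=np.nanmedian(q,0); (cx,cy),(w,h),a=cv2.minAreaRect(q[:,:2].astype(np.float32)); print(n,'blue',st[i],m.round(1),(cx,cy),(w,h),a,np.nanpercentile(q[:,2],[2,50,98]).round(1), cv2.boxPoints(((cx,cy),(w,h),a)).round(1).tolist())
# overlay height crop
d,P=D['scene']
c=d['img'][150:270,150:370]; cv2.imwrite('pics/crop0.png',cv2.cvtColor(cv2.resize(c,None,fx=3.6,fy=3.6,interpolation=cv2.INTER_CUBIC),cv2.COLOR_RGB2BGR))
d,P=D['side']
c=d['img'][125:335,180:360]; cv2.imwrite('pics/crop1.png',cv2.cvtColor(cv2.resize(c,None,fx=2.8,fy=2.8,interpolation=cv2.INTER_CUBIC),cv2.COLOR_RGB2BGR))
E
```

```text
scene blue [171 196  83  21 558] [ 668.4 -229.8  213.9] (664.9669799804688, -227.0120849609375) (291.964599609375, 27.005666732788086) 88.05770874023438 [196.2 213.9 221.6] [[646.5, -372.5], [673.5, -373.3999938964844], [683.4000244140625, -81.5999984741211], [656.4000244140625, -80.69999694824219]]
scene blue [270 221   7   8  46] [785.2 -40.5 188.6] (782.794921875, -39.74980163574219) (20.991771697998047, 31.50066375732422) 73.78064727783203 [180.7 188.6 194.2] [[764.7000122070312, -45.400001525878906], [795.0, -54.20000076293945], [800.9000244140625, -34.099998474121094], [770.5999755859375, -25.299999237060547]]
side blue [232 132  29  44 366] [ 655.8 -192.7  213.5] (658.809326171875, -223.91314697265625) (311.1383056640625, 24.37474822998047) 88.01825714111328 [186.7 213.5 218. ] [[641.2000122070312, -379.0], [665.5999755859375, -379.79998779296875], [676.4000244140625, -68.9000015258789], [652.0, -68.0]]
side blue [192 173   9   8  59] [779.1 -31.5 186.4] (780.4656372070312, -35.4044303894043) (26.1202335357666, 36.10826873779297) 18.801822662353516 [176.5 186.4 190.6] [[762.2999877929688, -22.5], [773.9000244140625, -56.70000076293945], [798.5999755859375, -48.29999923706055], [787.0, -14.100000381469727]]
```

View pics/crop0.png

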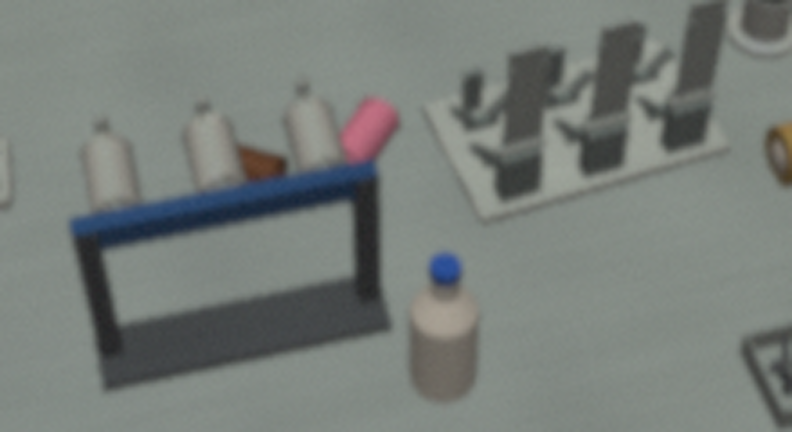

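View pics/crop1.png

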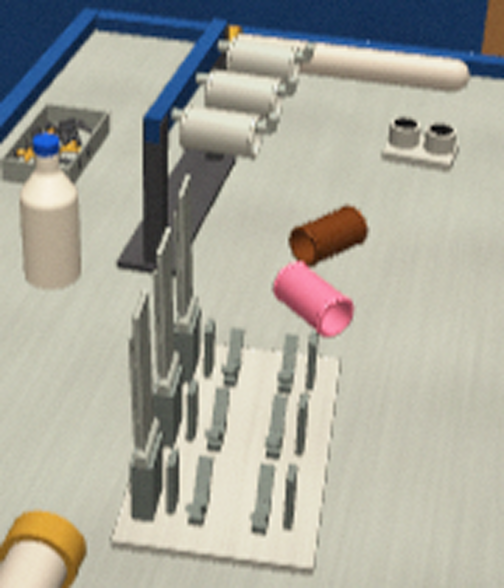

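```bash
python3 - <<'E'
from h import *
for n in ['scene','side']:
    d=dict(np.load('/tmp/%s0.png.npz'%n)); P=pts(d)
    ok=(P[...,0]>380)&(P[...,0]<900)&(P[...,1]>-60)&(P[...,1]<420)
    print(n,'bench z',np.nanmedian(P[...,2][ok&(P[...,2]<8)]))
    # plate
    m=ok&(P[...,2]>6)&(P[...,2]<75)
    nn,l,st,c=cv2.connectedComponentsWithStats(m.astype(np.uint8))
    for i in np.argsort(-st[:,4])[1:5]:
        if i and st[i,4]>60:
            q=P[l==i]; r=cv2.minAreaRect(q[:,:2].astype(np.float32)); print('low',st[i],np.round(r[0],1),np.round(r[1],1),round(r[2],1))
    # covers
    m=ok&(P[...,2]>110)&(P[...,2]<260)
    nn,l,st,c=cv2.connectedComponentsWithStats(m.astype(np.uint8))
    for i in range(1,nn):
        if st[i,4]>20:
            q=P[l==i]; print('hi',st[i],np.nanmedian(q,0).round(1),np.nanpercentile(q,[2,98],axis=0).round(1).tolist())
    ok=(P[...,0]>450)&(P[...,0]<640)&(P[...,1]>-420)&(P[...,1]<-20)&(P[...,2]>165)
    nn,l,st,c=cv2.connectedComponentsWithStats(ok.astype(np.uint8))
    for i in range(1,nn):
        if st[i,4]>20:
            q=P[l==i]; print('slv',st[i],np.nanmedian(q,0).round(1),np.nanpercentile(q,[2,98],axis=0).round(1).tolist())
E
```

```text
scene bench z -3.6963979454945957
low [ 268  159   86   53 1822] [496.7 212.4] [206.3 322.5] 6.1
low [356 234  43  25 447] [860.6 343.4] [149.4  78.5] 89.9
low [245 178  16  17 188] [460.4 -34.6] [51.  92.7] 51.4
low [269 244  14  18 135] [810.4 -31.7] [19.7 55.3] 10.9
hi [338 148  15  28 265] [560.2 322.8 182.4] [[553.7, 299.6, 113.4], [568.1, 343.6, 246.0]]
hi [314 155  14  28 275] [569.2 218.  183.5] [[561.9, 195.9, 112.0], [576.5, 239.0, 246.6]]
hi [290 162  13  28 278] [577.5 113.  184.3] [[570.6, 90.9, 114.3], [586.0, 135.1, 245.2]]
hi [266 221  17  25 276] [796.5 -40.1 138.6] [[768.8, -58.9, 112.7], [816.7, -9.9, 192.1]]
slv [228 172  19  26 280] [ 591.  -123.3  206.4] [[534.0, -145.9, 183.3], [637.1, -96.7, 219.1]]
slv [201 177  17  27 296] [ 590.8 -226.4  206.8] [[531.4, -249.9, 182.6], [634.7, -201.7, 217.1]]
slv [172 182  18  28 302] [ 588.1 -330.3  206.8] [[529.2, -355.0, 188.0], [633.2, -306.3, 218.0]]
side bench z -1.4570850212603546
low [ 220  220   86  110 5284] [492.7 157.6] [191.  433.3] 3.6
low [ 98 265  45  46 823] [868.  343.7] [ 63.9 152.6] 0.0
low [188 206  21  22 351] [774.4 -20.3] [69.6 42.2] 21.7
low [186 308  25  16  70] [615.4 415.5] [ 8.9 63.1] 89.9
hi [187 173  21  29 361] [775.  -24.2 134.8] [[749.0, -48.4, 111.4], [806.5, -1.8, 189.5]]
hi [242 188   7  47 248] [571.2 131.6 179.5] [[567.1, 95.2, 112.2], [578.4, 139.1, 245.6]]
hi [235 207   7  50 286] [562.6 236.5 181.2] [[558.7, 200.3, 113.5], [568.9, 243.8, 246.1]]
hi [226 229   9  53 347] [554.2 341.3 182.4] [[550.0, 304.3, 113.7], [561.2, 347.6, 246.0]]
slv [ 244  139   49   43 1219] [ 582.3 -202.1  197.6] [[525.6, -332.4, 169.5], [633.5, -92.1, 212.8]]
```

Emit:
send_rows(rows=[[-18, 0, 0, -0.1], [-18, 0, 0, -0.1], [-18, 0, 0, -0.1], [-18, 0, 0, -0.1], [-18, 0, 0, -0.1], [-18, 0, 0, -0.1], [-18, 0, 0, -0.1], [-18, 0, 0, -0.1], [-18, 0, 0, -0.1], [-18, 0, 0, -0.1]], fingers=1)

```text
t: 0.98
ee_pos: [256.5, -565.3, 400.6]
orientation: [0.092, 1.578, -0.064]
ft_force: [0.6, -0.2, 1.2]
width: 88.3
```

Emit:
send_rows(rows=[[0, 0, 0, -0.1], [0, 0, 0, -0.1], [0, 0, 0, -0.1], [0, 0, 0, -0.1], [0, 0, 0, -0.1], [0, 0, 0, -0.1], [0, 0, 0, -0.1], [0, 0, 0, -0.1], [0, 0, 0, 0], [0, 0, 0, 0]])

```text
t: 1.82
ee_pos: [256.7, -565.6, 404.2]
orientation: [-0.569, 1.492, 0.594]
ft_force: [0.1, 0.3, -0.1]
width: 88.1
```

```bash
cat >> h.py <<'E'
def pose():
    o=ctrl.get_obs(); M=R.from_rotvec(o['orientation']).as_matrix()
    return o,M,np.arctan2(M[1,1],M[0,1])
def st():
    o,M,p=pose(); print('t',round(float(o['t']),2),'pos',o['ee_pos'].round(1),'phi',round(float(p),3),'x',M[:,0].round(3),'q',np.round(o['qpos'],2),'F',np.round(o['ft_force'],1),'w',round(float(o['width']),1))
def to(x,y,z,phi=None):
    o,M,p=pose(); d=np.array([x,y,z])-o['ee_pos']; t=M.T@d
    print('tool shift',t.round(1),'max/rows',np.ceil(np.linalg.norm(d)/38), 'turn',None if phi is None else round(-((phi-p+np.pi)%(2*np.pi)-np.pi),3))
E
python3 - <<'E'
from h import *
st(); to(480,-230,400,3.107)
E
```

```text
t 1.82 pos [ 256.7 -565.6  404.2] phi 2.314 x [-0.006  0.014 -1.   ] q [-1.16  0.28  1.42  0.    1.46 -1.91] F [ 0.1  0.3 -0.1] w 88.1
tool shift [  7.6  95.9 391.5] max/rows 11.0 turn -0.793
```

Emit:
send_rows(rows=[[0, 8, 34, 0], [0, 8, 34, 0], [0, 8, 34, 0], [0, 8, 34, 0], [0, 8, 34, 0], [0, 8, 34, 0], [0, 8, 34, 0], [0, 8, 34, 0], [0, 8, 34, 0], [0, 8, 34, 0]])

```text
t: 2.65
ee_pos: [461.0, -272.9, 404.5]
orientation: [-0.532, 1.503, 0.56]
ft_force: [0.8, 0.1, 0.1]
width: 88.0
```

Emit:
send_rows(rows=[[0, 8, 34, -0.09], [0, 0, 0, -0.1], [0, 0, 0, -0.1], [0, 0, 0, -0.1], [0, 0, 0, -0.1], [0, 0, 0, -0.1], [0, 0, 0, -0.1], [0, 0, 0, -0.1], [0, 0, 0, 0], [0, 0, 0, 0]])

```text
t: 3.48
ee_pos: [486.9, -234.3, 404.0]
orientation: [-1.142, 1.235, 1.173]
ft_force: [0.4, -0.4, -0.2]
width: 87.7
```

```bash
python3 - <<'E'
from h import *
st(); d=grab('wrist','w1.png'); print(d['world_from_camera'].round(3).tolist())
E
```

```text
t 3.48 pos [ 486.9 -234.3  404. ] phi 3.073 x [-0.008  0.018 -1.   ] q [-0.48  0.14  1.59  0.01  1.42 -1.98] F [ 0.4 -0.4 -0.2] w 87.7
[[0.069, 0.965, 0.252, 416.434], [0.997, -0.071, -0.001, -231.957], [0.017, 0.252, -0.968, 567.352], [0.0, 0.0, 0.0, 1.0]]
```

View pics/w1.png

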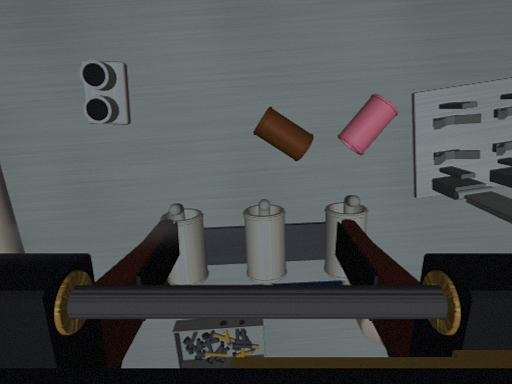

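Emit:
send_rows(rows=[[0, 33, 0, 0], [0, 33, 0, 0], [0, 33, 0, 0], [0, 0, 0, 0], [0, 0, 0, 0]])

```text
t: 3.95
ee_pos: [385.1, -226.7, 403.4]
orientation: [-1.127, 1.243, 1.162]
ft_force: [0.3, -0.5, 0.5]
width: 88.4
```

```bash
python3 - <<'E'
from h import *
st(); d=grab('wrist','w2.png'); P=pts(d)
print('bench',np.nanmedian(P[20:60,200:400,2]))
m=(P[...,2]>168)&(P[...,2]<235)&(P[...,0]>480)&(P[...,0]<640)
m[250:]=0
nn,l,s,c=cv2.connectedComponentsWithStats(m.astype(np.uint8))
for i in range(1,nn):
    if s[i,4]>60:
        q=P[l==i]; print('slv',s[i],np.nanmedian(q,0).round(1),np.nanpercentile(q,[1,99],axis=0).round(1).tolist())
        for x0 in range(520,640,15):
            k=q[np.abs(q[:,0]-x0)<5]
            if len(k)>5: print('   ',x0,len(k),np.nanpercentile(k[:,1],[2,98]).round(1),np.nanpercentile(k[:,2],[50,95]).round(1))
E
```

```text
t 3.95 pos [ 385.1 -226.7  403.4] phi 3.055 x [-0.01   0.019 -1.   ] q [-0.57 -0.02  1.77  0.01  1.41 -2.05] F [ 0.3 -0.5  0.5] w 88.4
bench 0.5815188376717515
```

View pics/w2.png

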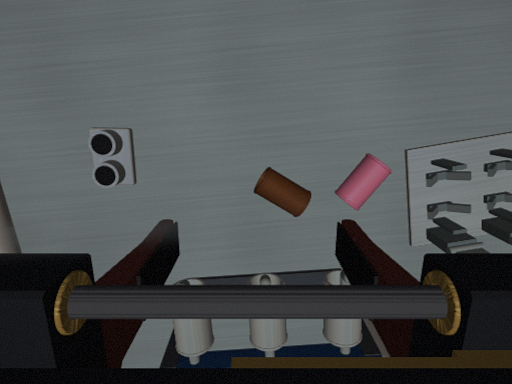

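The wrist image's lower edge points to world +x, so backing off hid the sleeves behind the gripper. I'll move forward over the rack.

Emit:
send_rows(rows=[[0, -34, 2, 0], [0, -34, 2, 0], [0, -34, 2, 0], [0, -34, 2, 0], [0, -34, 2, 0], [0, -34, 2, -0.05], [0, 0, 0, 0], [0, 0, 0, 0]])

```text
t: 4.67
ee_pos: [606.2, -232.7, 398.6]
orientation: [-1.158, 1.224, 1.189]
ft_force: [0.1, 0.3, -0.2]
width: 87.8
```

```bash
cat > slv.py <<'E'
from h import *
import sys
st(); d=grab('wrist',sys.argv[1]); P=pts(d)
m=(P[...,2]>168)&(P[...,2]<235)&(P[...,0]>480)&(P[...,0]<640)
m[250:]=0
nn,l,s,c=cv2.connectedComponentsWithStats(m.astype(np.uint8))
for i in range(1,nn):
    if s[i,4]>60:
        q=P[l==i]; print('slv',s[i],np.nanmedian(q,0).round(1),np.nanpercentile(q,[1,99],axis=0).round(1).tolist())
        for x0 in range(520,640,15):
            k=q[np.abs(q[:,0]-x0)<5]
            if len(k)>5: print('   ',x0,len(k),np.nanpercentile(k[:,1],[2,98]).round(1),np.nanpercentile(k[:,2],[50,95]).round(1))
E
python3 slv.py w3.png
```

```text
t 4.67 pos [ 606.2 -232.7  398.6] phi 3.095 x [-0.008  0.018 -1.   ] q [-0.39  0.33  1.37  0.01  1.46 -1.92] F [ 0.1  0.3 -0.2] w 87.8
slv [ 321   90   51  106 3841] [ 584.6 -127.1  208.8] [[525.8, -148.2, 184.2], [635.3, -100.1, 220.4]]
    520 29 [-126.1 -117.2] [218.6 220.4]
    535 135 [-127.7 -115.2] [210.5 220.8]
    550 425 [-147.   -99.8] [208.7 213.3]
    565 410 [-147.  -100.8] [209.1 212.6]
    580 399 [-147.4 -101. ] [208.9 212.6]
    595 378 [-147.7 -101.5] [208.7 212.6]
    610 365 [-148.1 -102.1] [208.5 212.5]
    625 364 [-148.5 -102.8] [208.8 212.9]
slv [ 234   93   47  108 3759] [ 581.3 -227.   209.1] [[523.5, -252.0, 191.1], [636.2, -201.7, 220.5]]
    520 54 [-231.5 -219.9] [219.1 222. ]
    535 120 [-232.2 -218.9] [207.5 219.1]
    550 413 [-250.2 -201.9] [209.1 212.8]
    565 393 [-250.7 -202.1] [209.2 212.7]
    580 386 [-251.3 -202.4] [208.8 212.7]
    595 375 [-251.2 -202. ] [209.  212.6]
    610 367 [-252.3 -202.9] [209.2 212.7]
    625 352 [-252.4 -203. ] [209.5 213.3]
slv [ 142   95   54  110 3940] [ 579.5 -326.8  208.9] [[521.1, -354.2, 185.3], [636.0, -305.8, 220.3]]
    520 99 [-335.9 -323.5] [219.6 221.7]
    535 149 [-350.3 -322.7] [206.9 213. ]
    550 416 [-352.1 -305.6] [209.2 212.7]
    565 407 [-352.3 -306. ] [208.7 212.7]
    580 401 [-352.9 -306.2] [208.9 212.7]
    595 380 [-353.3 -306.8] [208.9 212.7]
    610 377 [-353.9 -307. ] [208.8 212.8]
    625 328 [-354.9 -306.8] [209.1 213.2]
```

View pics/w3.png

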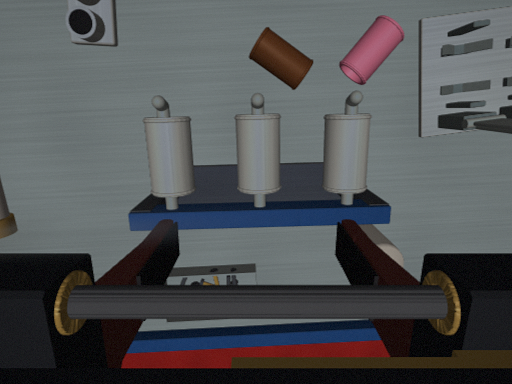

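```bash
cat > ext.py <<'E'
from h import *
import sys
d=dict(np.load('/tmp/%s.npz'%sys.argv[1])); P=pts(d)
hsv=cv2.cvtColor(d['img'],cv2.COLOR_RGB2HSV)
b=(hsv[...,0]>100)&(hsv[...,0]<130)&(hsv[...,1]>120)&(P[...,2]>190)&(P[...,2]<230)
q=P[b]; print('bar',len(q),np.nanpercentile(q,[1,50,99],axis=0).round(1).tolist())
for yc in (-122,-227,-332):
    k=(abs(P[...,1]-yc)<20)&(abs(P[...,1]-yc)>11)&(P[...,2]>195)&(P[...,2]<216)&~b
    q=P[k]; 
    print(yc,'x ext',np.nanpercentile(q[:,0],[0.5,1,2,98,99,99.5]).round(1))
    bb=q=P[b&(abs(P[...,1]-yc)<25)]; print('   bar front',np.nanpercentile(bb[:,0],[1,5,50,99]).round(1) if len(bb) else None)
E
python3 ext.py w3.png
```

```text
bar 5515 [[644.9, -375.3, 191.3], [654.5, -224.6, 217.7], [670.6, -80.9, 219.6]]
-122 x ext [545.8 546.7 547.3 632.9 634.3 634.9]
   bar front [649.6 649.9 656.6 671.2]
-227 x ext [540.8 541.8 542.8 628.1 629.3 630.3]
   bar front [647.2 647.5 654.9 669.3]
-332 x ext [540.  540.2 541.1 626.7 627.9 628.5]
   bar front [644.6 644.9 649.8 666.2]
```

```bash
python3 - <<'E'
from h import *
to(520,200,400,3.225)
E
```

```text
tool shift [  6.7 106.  428. ] max/rows 12.0 turn -0.13
```

Emit:
send_rows(rows=[[0, 10, 36, 0], [0, 10, 36, 0], [0, 10, 36, 0], [0, 10, 36, 0], [0, 10, 36, 0], [0, 10, 36, 0], [0, 10, 36, 0], [0, 10, 36, 0], [0, 10, 36, 0], [0, 10, 36, 0]])

```text
t: 5.55
ee_pos: [516.3, 137.6, 405.0]
orientation: [-1.138, 1.237, 1.167]
ft_force: [-0.2, 0.1, 0.8]
width: 87.9
```

Emit:
send_rows(rows=[[0, 3, 36, -0.065], [0, 3, 30, -0.065], [0, 0, 0, 0], [0, 0, 0, 0]])

```text
t: 5.88
ee_pos: [507.6, 210.9, 408.4]
orientation: [-1.238, 1.168, 1.267]
ft_force: [0.8, 0.3, -0.2]
width: 87.8
```

```bash
python3 - <<'E'
from h import *
st(); d=grab('wrist','w4.png'); P=pts(d)
for lo,hi,nm in ((6,18,'plate'),(40,80,'mid'),(225,262,'top')):
    m=(P[...,2]>lo)&(P[...,2]<hi)&(P[...,0]>350)&(P[...,0]<620)&(P[...,1]>30)&(P[...,1]<420); m[255:]=0
    nn,l,s,c=cv2.connectedComponentsWithStats(m.astype(np.uint8))
    for i in range(1,nn):
        if s[i,4]>30:
            q=P[l==i]; r=cv2.minAreaRect(q[:,:2].astype(np.float32)); print(nm,s[i],np.round(r[0],1),np.round(r[1],1),round(r[2],1),'z',np.nanpercentile(q[:,2],[5,50,95]).round(1))
E
```

```text
t 5.88 pos [507.6 210.9 408.4] phi -3.08 x [-0.004  0.02  -1.   ] q [ 0.36  0.15  1.58  0.02  1.41 -1.27] F [ 0.8  0.3 -0.2] w 87.8
plate [  158    80   186   112 14174] [489.8 210.5] [190.1 315.2] 4.6 z [10.9 12.5 14.2]
mid [309  95  20   6 112] [416.1 309.2] [ 7.8 23.3] 1.9 z [49.5 75.8 77.7]
mid [244  96  16   6  92] [424.1 204.7] [ 7.4 22.8] 3.4 z [74.  76.1 77.8]
mid [175  98  20   6 102] [432.9 100.9] [ 6.9 23.4] 5.5 z [44.  76.  77.6]
mid [264 111  12   9  97] [447.3 235.7] [12.8 17.7] 4.5 z [40.4 47.7 52. ]
mid [293 111  11   9  90] [444.5 282.3] [12.9 17.6] 4.2 z [41.  47.9 51.7]
mid [328 110  13   9 102] [439.3 341.4] [12.8 18.2] 4.1 z [40.7 47.1 51.7]
mid [163 113  13   9 103] [460.5  72.7] [12.8 18. ] 2.3 z [41.1 47.5 52. ]
mid [200 113  12   9  91] [456.8 131.6] [12.7 18.6] 4.1 z [40.6 47.4 51.6]
mid [229 112  12   9  95] [452.4 178.6] [12.8 17.8] 2.5 z [40.8 47.5 51.7]
mid [293 147  10  10  82] [503.6 287.1] [14.1 16.4] 5.2 z [41.5 47.9 51.9]
mid [327 146  12  10  95] [498.7 346.9] [17.2 14.3] 89.1 z [40.7 47.2 51.7]
mid [203 149  11   9  90] [515.6 136.7] [13.7 18.1] 5
[... 387 characters left out ...]
4.2 77.7]
mid [181 166  18  10 133] [543.8 109.8] [ 8.2 23.4] 6.5 z [46.8 74.3 77.4]
mid [239 175  30   7 161] [550.2 215.4] [ 1.8 49. ] 4.8 z [41.9 61.9 79.3]
mid [300 174  34  14 181] [543.2 316.1] [17.9 52.6] 26.5 z [43.  59.  77.1]
mid [174 176  34  15 185] [559.6 115. ] [51.4 17.7] 72.2 z [43.1 60.1 77. ]
mid [358 200  13  24 181] [599.7 413.2] [32.3 13.4] 0.1 z [41.5 56.9 67.1]
top [326 216  44  13 303] [556.1 320.7] [ 9.6 43.3] 10.0 z [226.2 237.9 247.7]
top [236 218  40  13 454] [564.7 216.6] [ 6.5 43.8] 4.5 z [227.1 243.3 248. ]
top [141 221  18  13 131] [574.4  97.5] [ 7.  13.6] 5.1 z [226.1 241.9 247.9]
top [173 220  12  13  76] [569.7 128.4] [13.   5.5] 66.5 z [225.6 235.6 247. ]
```

View pics/w4.png

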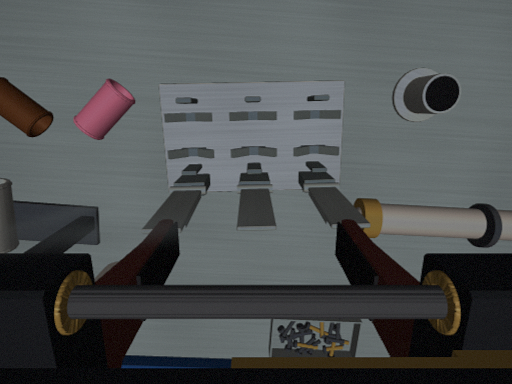

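```bash
python3 - <<'E'
from h import *
to(590.4,-122,300,3.113)
E
```

```text
tool shift [ 101.3  -62.7 -339.2] max/rows 10.0 turn 0.09
```

Emit:
send_rows(rows=[[0, -6, -34, 0], [0, -6, -34, 0], [0, -6, -34, 0], [0, -6, -34, 0], [0, -6, -34, 0], [0, -6, -34, 0], [15, -6, -34, 0], [15, -6, -34, 0], [15, -6, -34, 0], [15, -6, -34, 0.09]])

```text
t: 6.77
ee_pos: [582.8, -149.6, 345.7]
orientation: [-1.162, 1.214, 1.176]
ft_force: [-0.1, 0.3, -0.1]
width: 87.8
```

```bash
python3 - <<'E'
from h import *
st();to(590.4,-122,250,3.113)
E
```

```text
t 6.77 pos [ 582.8 -149.6  345.7] phi 3.092 x [ 0.007  0.018 -1.   ] q [-0.28  0.27  1.56  0.02  1.31 -1.81] F [-0.1  0.3 -0.1] w 87.8
tool shift [96.2 -5.6 26.2] max/rows 3.0 turn -0.021
```

Emit:
send_rows(rows=[[30, -2, 10, -0.01], [33, -2, 9, -0.01], [33, -2, 8, 0], [0, 0, 0, 0], [0, 0, 0, 0]])

```text
t: 7.18
ee_pos: [586.2, -139.8, 245.3]
orientation: [-1.155, 1.224, 1.166]
ft_force: [1.3, 0.5, 0.1]
width: 88.0
```

```bash
python3 - <<'E'
from h import *
st();to(590.4,-122,168,3.113)
E
```

```text
t 7.18 pos [ 586.2 -139.8  245.3] phi 3.079 x [ 0.005  0.014 -1.   ] q [-0.26  0.36  1.66  0.02  1.11 -1.78] F [1.3 0.5 0.1] w 88.0
tool shift [77.6 -2.7 16.9] max/rows 3.0 turn -0.034
```

Emit:
send_rows(rows=[[0, -1, 8, -0.034], [0, -1, 8, 0], [0, 0, 0, 0], [0, 0, 0, 0]])

```text
t: 7.52
ee_pos: [590.4, -125.4, 252.0]
orientation: [-1.185, 1.205, 1.185]
ft_force: [1.2, -0.5, -0.4]
width: 87.9
```

```bash
python3 - <<'E'
from h import *
st();to(590.4,-122,168,3.113)
E
```

```text
t 7.52 pos [ 590.4 -125.4  252. ] phi 3.113 x [ 0.012  0.012 -1.   ] q [-0.24  0.36  1.66  0.02  1.12 -1.79] F [ 1.2 -0.5 -0.4] w 87.9
tool shift [84.   1.1  2.3] max/rows 3.0 turn 0.0
```

Emit:
send_rows(rows=[[22, 0, 1.5, 0], [22, 0, 1, 0], [22, 0, 0, 0], [18, 0, 0, 0], [0, 0, 0, 0], [0, 0, 0, 0]])

```text
t: 8.02
ee_pos: [598.8, -121.6, 176.2]
orientation: [-1.2, 1.192, 1.172]
ft_force: [0.5, -0.9, 0.4]
width: 88.0
```

```bash
python3 - <<'E'
from h import *
st();to(590.4,-122,168,3.113); grab('side','s1.png'); d=grab('wrist','w5.png')
E
```

```text
t 8.02 pos [ 598.8 -121.6  176.2] phi 3.117 x [ 0.031  0.007 -0.999] q [-0.23  0.45  1.72  0.02  0.95 -1.78] F [ 0.5 -0.9  0.4] w 88.0
tool shift [ 8.   8.7 -0.7] max/rows 1.0 turn 0.004
```

View pics/w5.png

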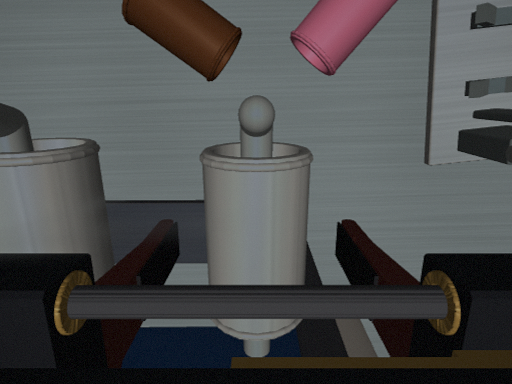

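Emit:
send_rows(rows=[[4, 4.5, 0, 0], [4, 4.5, 0, 0], [0, 0, 0, 0], [0, 0, 0, 0]])

```text
t: 8.45
ee_pos: [591.5, -121.9, 172.1]
orientation: [-1.204, 1.188, 1.166]
ft_force: [-0.5, 0.3, 0.3]
width: 87.8
```

```bash
python3 - <<'E'
from h import *
st();to(590.4,-122,168,3.113)
E
```

```text
t 8.45 pos [ 591.5 -121.9  172.1] phi 3.117 x [ 0.038  0.005 -0.999] q [-0.23  0.44  1.74  0.02  0.93 -1.79] F [-0.5  0.3  0.3] w 87.8
tool shift [ 4.   1.2 -0.1] max/rows 1.0 turn 0.004
```

Emit:
send_rows(rows=[[5, 1, 0, 0], [0, 0, 0, 0], [0, 0, 0, 0]])

```text
t: 8.7
ee_pos: [590.9, -122.1, 167.5]
orientation: [-1.205, 1.187, 1.164]
ft_force: [-0.1, -0.4, 0.0]
width: 87.9
```

Emit:
send_rows(rows=[[0, 0, 0, 0], [0, 0, 0, 0], [0, 0, 0, 0], [0, 0, 0, 0], [0, 0, 0, 0], [0, 0, 0, 0], [0, 0, 0, 0], [0, 0, 0, 0]], fingers=0)

```text
t: 9.37
ee_pos: [591.1, -122.1, 167.3]
orientation: [-1.205, 1.188, 1.164]
ft_force: [0.7, -0.5, 0.5]
width: 51.9
```

```bash
python3 - <<'E'
from h import *
st()
E
```

```text
t 9.37 pos [ 591.1 -122.1  167.3] phi 3.116 x [ 0.04   0.005 -0.999] q [-0.23  0.44  1.75  0.02  0.91 -1.79] F [ 0.7 -0.5  0.5] w 51.9
```

Emit:
send_rows(rows=[[-7, 0, 0, 0], [-7, 0, 0, 0], [-7, 0, 0, 0], [0, 0, 0, 0], [0, 0, 0, 0]])

```text
t: 9.78
ee_pos: [589.1, -122.0, 189.5]
orientation: [-1.203, 1.189, 1.167]
ft_force: [0.3, 0.5, -3.1]
width: 51.8
```

```bash
python3 - <<'E'
from h import *
st(); to(471,-118.7,188,3.116)
E
```

```text
t 9.78 pos [ 589.1 -122.   189.5] phi 3.116 x [ 0.037  0.006 -0.999] q [-0.23  0.41  1.73  0.02  0.96 -1.79] F [ 0.3  0.5 -3.1] w 51.8
tool shift [ -2.8 118.1   0.3] max/rows 4.0 turn 0.0
```

Emit:
send_rows(rows=[[0, 12, 0, 0], [-0.5, 12, 0, 0], [-0.5, 12, 0, 0], [0, 0, 0, 0]])

```text
t: 10.12
ee_pos: [551.4, -120.9, 189.3]
orientation: [-1.204, 1.189, 1.166]
ft_force: [-1.0, 0.2, -3.6]
width: 51.7
```

```bash
python3 - <<'E'
from h import *
st(); to(471,-118.7,188,3.116); grab('side','s2.png')
c=cv2.imread('pics/s2.png')[125:225,200:360]; cv2.imwrite('pics/s2c.png',cv2.resize(c,None,fx=4,fy=4))
E
```

```text
t 10.12 pos [ 551.4 -120.9  189.3] phi 3.117 x [ 0.038  0.006 -0.999] q [-0.24  0.36  1.82  0.02  0.93 -1.8 ] F [-1.   0.2 -3.6] w 51.7
tool shift [-1.7 80.4  0.2] max/rows 3.0 turn 0.001
```

View pics/s2c.png

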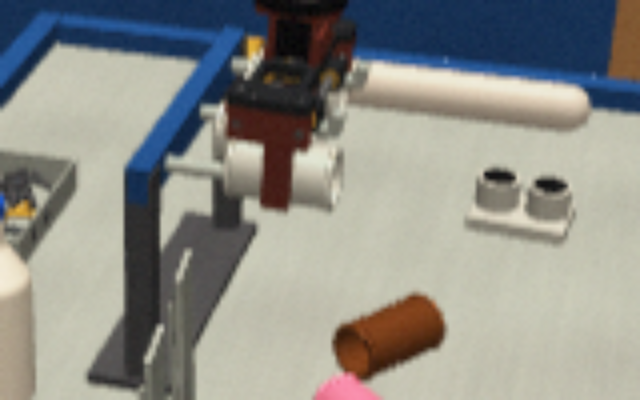

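The crop shows the sleeve in the fingers, level and sliding along the peg. I'll carry on drawing it off.

Emit:
send_rows(rows=[[-0.3, 14, 0, 0], [-0.5, 14, 0, 0], [-0.5, 14, 0, 0], [-0.5, 14, 0, 0], [-0.5, 14, 0, 0], [-0.5, 14, 0, 0], [0, 5, 0, 0], [0, 0, 0, 0]])

```text
t: 10.83
ee_pos: [465.3, -119.6, 189.8]
orientation: [-1.209, 1.184, 1.159]
ft_force: [-0.5, 0.6, -2.7]
width: 51.8
```

```bash
python3 - <<'E'
from h import *
st(); to(462,-118.7,320,3.116)
E
```

```text
t 10.83 pos [ 465.3 -119.6  189.8] phi 3.116 x [ 0.046  0.004 -0.999] q [-0.29  0.24  2.    0.02  0.86 -1.85] F [-0.5  0.6 -2.7] w 51.8
tool shift [-130.2   -2.7    1.5] max/rows 4.0 turn 0.0
```

Emit:
send_rows(rows=[[-20, 0, 0, 0], [-20, 0, 0, 0], [-20, 0, 0, 0], [0, 0, 0, 0]])

```text
t: 11.17
ee_pos: [465.4, -120.2, 251.7]
orientation: [-1.209, 1.183, 1.159]
ft_force: [1.3, -0.7, -2.5]
width: 51.9
```

```bash
python3 - <<'E'
from h import *
st(); to(471.5,314.4,250,3.224)
E
```

```text
t 11.17 pos [ 465.4 -120.2  251.7] phi 3.116 x [ 0.047  0.004 -0.999] q [-0.29  0.15  1.94  0.02  1.01 -1.84] F [ 1.3 -0.7 -2.5] w 51.9
tool shift [  3.8   5.1 434.6] max/rows 12.0 turn -0.108
```

Emit:
send_rows(rows=[[0, 0, 30, 0], [0, 0, 32, 0], [0, 0, 32, 0], [0, 0, 32, 0], [0, 0, 32, 0], [0, 0, 32, 0], [0, 0, 32, 0], [0, 0, 32, 0], [0, 0, 32, 0], [0, 0, 32, 0]])

```text
t: 12.0
ee_pos: [483.1, 207.5, 248.1]
orientation: [-1.207, 1.183, 1.143]
ft_force: [0.4, -0.1, -3.0]
width: 52.2
```

Emit:
send_rows(rows=[[0, 0, 30, -0.05], [0, 0, 25, -0.05], [0, 0, 20, 0], [0, 0, 10, 0], [0, 0, 0, 0], [0, 0, 0, 0]])

```text
t: 12.5
ee_pos: [482.6, 305.5, 241.7]
orientation: [-1.29, 1.13, 1.225]
ft_force: [0.6, -0.4, -4.8]
width: 51.5
```

```bash
python3 - <<'E'
from h import *
st(); to(471.5,314.4,150,3.224)
E
```

```text
t 12.5 pos [482.6 305.5 241.7] phi -3.065 x [ 0.055  0.003 -0.998] q [ 0.56  0.3   1.77 -0.03  1.03 -1.07] F [ 0.6 -0.4 -4.8] w 51.5
tool shift [91.  15.4  9.8] max/rows 3.0 turn -0.006
```

Emit:
send_rows(rows=[[20, 4, 3, 0], [20, 4, 3, 0], [20, 4, 2, 0], [20, 3, 1, 0], [0, 0, 0, 0], [0, 0, 0, 0]])

```text
t: 13.0
ee_pos: [473.7, 307.4, 158.4]
orientation: [-1.287, 1.133, 1.218]
ft_force: [0.2, 0.3, -2.1]
width: 51.8
```

```bash
python3 - <<'E'
from h import *
st(); to(471.5,314.4,100,3.224); grab('wrist','w6.png')
E
```

```text
t 13.0 pos [473.7 307.4 158.4] phi -3.072 x [ 0.057  0.002 -0.998] q [ 0.57  0.4   1.85 -0.04  0.85 -1.05] F [ 0.2  0.3 -2.1] w 51.8
tool shift [58.2  5.   7.3] max/rows 2.0 turn -0.012
```

View pics/w6.png

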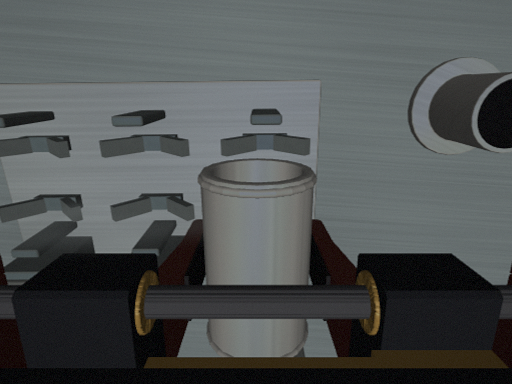

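Emit:
send_rows(rows=[[15, 2, 4, -0.01], [15, 2, 4, 0], [15, 1, 1, 0], [13, 0, 0, 0], [0, 0, 0, 0], [0, 0, 0, 0]])

```text
t: 13.55
ee_pos: [478.6, 316.2, 107.6]
orientation: [-1.292, 1.116, 1.215]
ft_force: [0.3, 0.8, -1.8]
width: 51.8
```

```bash
python3 - <<'E'
from h import *
st(); to(471.5,314.4,36,3.224)
E
```

```text
t 13.55 pos [478.6 316.2 107.6] phi -3.066 x [ 0.069  0.009 -0.998] q [ 0.58  0.48  1.86 -0.05  0.73 -1.03] F [ 0.3  0.8 -1.8] w 51.8
tool shift [70.9 12.2 -1.5] max/rows 2.0 turn -0.007
```

Emit:
send_rows(rows=[[2, 6, -1, 0], [2, 6, 0, 0], [0, 0, 0, 0], [0, 0, 0, 0]])

```text
t: 13.88
ee_pos: [468.2, 314.6, 106.7]
orientation: [-1.291, 1.111, 1.212]
ft_force: [-0.1, 0.2, -2.6]
width: 51.9
```

```bash
python3 - <<'E'
from h import *
st(); to(471.5,314.4,36,3.224)
E
```

```text
t 13.88 pos [468.2 314.6 106.7] phi -3.068 x [ 0.074  0.012 -0.997] q [ 0.59  0.47  1.89 -0.05  0.71 -1.02] F [-0.1  0.2 -2.6] w 51.9
tool shift [70.8  2.1 -0.9] max/rows 2.0 turn -0.009
```

Emit:
send_rows(rows=[[12, 0.5, 0, 0], [12, 0.5, 0, 0], [12, 0.5, 0, 0], [6, 0.5, 0, 0], [0, 0, 0, 0], [0, 0, 0, 0]])

```text
t: 14.38
ee_pos: [469.7, 315.5, 60.9]
orientation: [-1.291, 1.109, 1.212]
ft_force: [-0.3, -0.3, -3.8]
width: 51.9
```

```bash
python3 - <<'E'
from h import *
st(); to(471.5,314.4,36,3.224); grab('wrist','w7.png')
E
```

```text
t 14.38 pos [469.7 315.5  60.9] phi -3.067 x [ 0.076  0.013 -0.997] q [ 0.59  0.55  1.9  -0.05  0.62 -1.02] F [-0.3 -0.3 -3.8] w 51.9
tool shift [24.9  0.2 -1.4] max/rows 1.0 turn -0.008
```

View pics/w7.png

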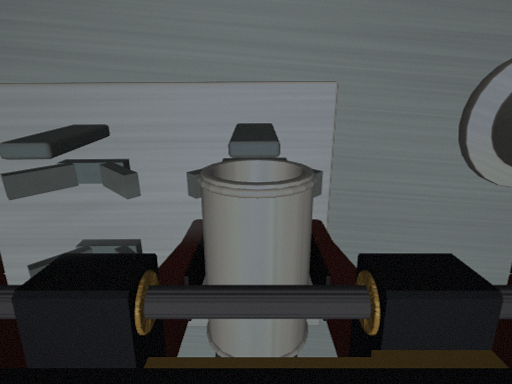

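Emit:
send_rows(rows=[[8, 0, -0.5, 0], [7, 0, -0.5, 0], [5, 0, 0, 0], [0, 0, 0, 0]])

```text
t: 14.77
ee_pos: [472.2, 315.2, 40.0]
orientation: [-1.291, 1.107, 1.211]
ft_force: [0.0, -1.1, -1.7]
width: 51.7
```

```bash
python3 - <<'E'
from h import *
st(); to(471.5,314.4,36,3.224)
E
```

```text
t 14.77 pos [472.2 315.2  40. ] phi -3.067 x [ 0.077  0.014 -0.997] q [ 0.58  0.59  1.9  -0.06  0.58 -1.02] F [ 0.  -1.1 -1.7] w 51.7
tool shift [ 4.   1.1 -0.7] max/rows 1.0 turn -0.008
```

Emit:
send_rows(rows=[[3, 0.5, -0.5, 0], [1, 0.3, 0, 0], [0, 0, 0, 0]])

```text
t: 15.02
ee_pos: [473.1, 314.7, 37.5]
orientation: [-1.292, 1.105, 1.21]
ft_force: [-0.2, 0.2, -1.9]
width: 51.7
```

Emit:
send_rows(rows=[[0, 0, 0, 0], [0, 0, 0, 0], [0, 0, 0, 0], [0, 0, 0, 0], [0, 0, 0, 0], [0, 0, 0, 0]], fingers=1)

```text
t: 15.52
ee_pos: [474.8, 315.8, 38.7]
orientation: [-1.292, 1.101, 1.208]
ft_force: [-0.3, -0.5, -0.3]
width: 86.5
```

```bash
python3 - <<'E'
from h import *
st(); to(471.5,314.4,300,3.224)
d=grab('wrist','w8.png')
E
```

```text
t 15.52 pos [474.8 315.8  38.7] phi -3.067 x [ 0.083  0.017 -0.996] q [ 0.58  0.59  1.9  -0.06  0.57 -1.01] F [-0.3 -0.5 -0.3] w 86.5
tool shift [-260.6  -18.6    1.6] max/rows 7.0 turn -0.008
```

View pics/w8.png

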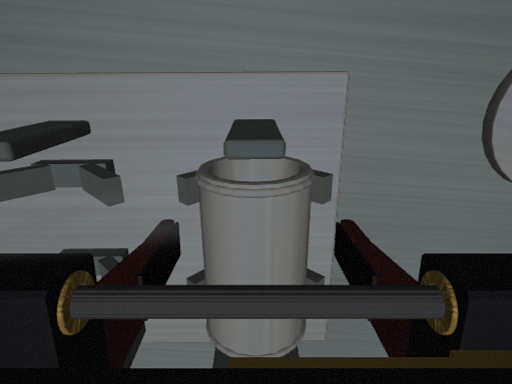

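Emit:
send_rows(rows=[[-30, 0, 0, 0], [-38, 0, 0, 0], [-38, 0, 0, 0], [-38, 0, 0, 0], [-38, 0, 0, 0], [-38, 0, 0, 0], [-38, 0, 0, 0]])

```text
t: 16.15
ee_pos: [448.3, 308.3, 296.0]
orientation: [-1.292, 1.122, 1.217]
ft_force: [0.3, 0.4, 0.2]
width: 87.8
```

```bash
python3 - <<'E'
from h import *
st(); to(588,324,285,3.224)
E
```

```text
t 16.15 pos [448.3 308.3 296. ] phi -3.067 x [ 0.065  0.005 -0.998] q [ 0.6   0.2   1.77 -0.04  1.12 -1.03] F [0.3 0.4 0.2] w 87.8
tool shift [  20.2 -139.5    5.2] max/rows 4.0 turn -0.007
```

Emit:
send_rows(rows=[[1, -35, 1, 0], [2, -35, 1, 0], [2, -35, 1, 0], [2, -33, 2, 0], [0, 0, 0, 0], [0, 0, 0, 0]], fingers=0)

```text
t: 16.65
ee_pos: [593.3, 326.8, 315.3]
orientation: [-1.294, 1.097, 1.208]
ft_force: [0.5, -0.2, 0.4]
width: 51.4
```

```bash
python3 - <<'E'
from h import *
st(); to(588,324,225,3.224)
E
```

```text
t 16.65 pos [593.3 326.8 315.3] phi -3.065 x [ 0.085  0.018 -0.996] q [ 0.5   0.38  1.48 -0.03  1.2  -1.14] F [ 0.5 -0.2  0.4] w 51.4
tool shift [89.5 13.3 -3.4] max/rows 3.0 turn -0.006
```

Emit:
send_rows(rows=[[15, 2, -1, 0], [15, 2, -1, 0], [15, 2, -1, 0], [15, 2, 0, 0], [15, 2, 0, 0], [12, 2, 0, 0], [0, 0, 0, 0]])

```text
t: 17.23
ee_pos: [582.5, 323.4, 223.3]
orientation: [-1.294, 1.1, 1.211]
ft_force: [-0.7, 0.2, -0.0]
width: 4.7
```

```bash
python3 - <<'E'
from h import *
st(); to(560,322,215,3.224);grab('side','s3.png')
c=cv2.imread('pics/s3.png')[125:325,160:360]; cv2.imwrite('pics/s3c.png',cv2.resize(c,None,fx=3,fy=3))
E
```

```text
t 17.23 pos [582.5 323.4 223.3] phi -3.064 x [ 0.082  0.017 -0.997] q [ 0.5   0.45  1.59 -0.03  1.02 -1.13] F [-0.7  0.2 -0. ] w 4.7
tool shift [ 6.4 23.1  0.3] max/rows 1.0 turn -0.005
```

View pics/s3c.png

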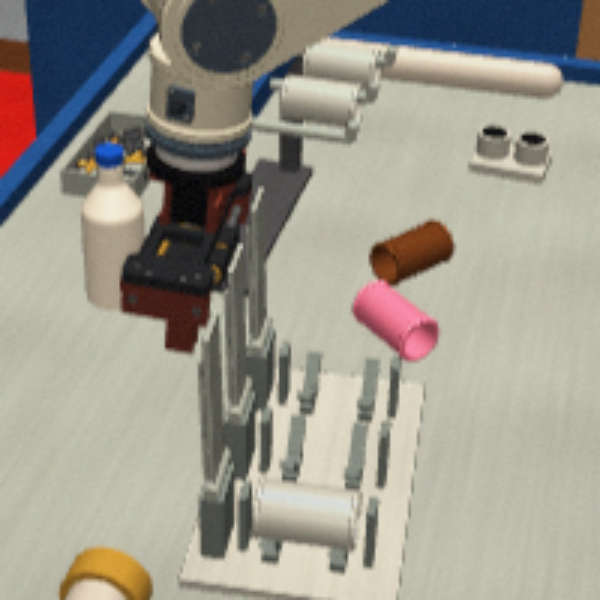

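Emit:
send_rows(rows=[[-0.5, 15, 0, 0], [-0.5, 15, 0, 0], [-0.5, 15, 0, 0], [-0.5, 8, 0, 0], [0, 0, 0, 0]])

```text
t: 17.7
ee_pos: [531.3, 320.7, 226.5]
orientation: [-1.296, 1.089, 1.205]
ft_force: [2.4, 0.2, -0.9]
width: 0.5
```

```bash
cat >> h.py <<'E'
def rel(hx,hy,yaw=0.082):
    o,M,p=pose(); d=o['ee_pos']-np.array([hx,hy,89]); c,s=np.cos(yaw),np.sin(yaw)
    print('rel hinge',np.round([c*d[0]+s*d[1],-s*d[0]+c*d[1],d[2]],1))
    return M,c,s
def relto(hx,hy,dx,dz,yaw=0.082):
    M,c,s=rel(hx,hy,yaw); 
    g=np.array([hx+c*dx,hy+s*dx,89+dz])-pose()[0]['ee_pos']; print('goal',(dx,dz),'tool',(M.T@g).round(1))
E
python3 - <<'E'
from h import *
st(); relto(552.2,321,-60,115)
E
```

```text
t 17.7 pos [531.3 320.7 226.5] phi -3.064 x [ 0.092  0.021 -0.996] q [ 0.54  0.37  1.7  -0.03  0.98 -1.09] F [ 2.4  0.2 -0.9] w 0.5
rel hinge [-20.8   1.4 137.5]
goal (-60, 115) tool [18.7 41.1 -1.8]
```

Contact force is 2.4 N, so the cover is being pushed.

Emit:
send_rows(rows=[[7, 15, -1, 0], [7, 15, -1, 0], [6, 12, 0, 0], [0, 0, 0, 0]])

```text
t: 18.03
ee_pos: [496.0, 318.3, 208.1]
orientation: [-1.297, 1.076, 1.199]
ft_force: [1.8, -1.3, -0.0]
width: 0.5
```

```bash
python3 - <<'E'
from h import *
st(); relto(552.2,321,-82,99);  relto(552.2,321,-100,79)
E
```

```text
t 18.03 pos [496.  318.3 208.1] phi -3.064 x [ 0.104  0.028 -0.994] q [ 0.57  0.35  1.79 -0.04  0.9  -1.06] F [ 1.8 -1.3 -0. ] w 0.5
rel hinge [-56.2   1.9 119.1]
goal (-82, 99) tool [17.2 27.7 -2.3]
rel hinge [-56.2   1.9 119.1]
goal (-100, 79) tool [35.2 47.8 -2.8]
```

Emit:
send_rows(rows=[[9, 14, -1, 0], [10, 14, -1, 0], [12, 12, -1, 0], [10, 10, 0, 0], [0, 0, 0, 0]])

```text
t: 18.45
ee_pos: [457.7, 316.2, 167.3]
orientation: [-1.297, 1.062, 1.192]
ft_force: [0.3, -0.2, -0.3]
width: 0.6
```

```bash
python3 - <<'E'
from h import *
st(); relto(552.2,321,-113,55);  relto(552.2,321,-118,35)
E
```

```text
t 18.45 pos [457.7 316.2 167.3] phi -3.065 x [ 0.116  0.035 -0.993] q [ 0.6   0.35  1.9  -0.05  0.77 -1.01] F [ 0.3 -0.2 -0.3] w 0.6
rel hinge [-94.5   2.9  78.3]
goal (-113, 55) tool [20.9 21.1 -3.6]
rel hinge [-94.5   2.9  78.3]
goal (-118, 35) tool [40.1 28.4 -4.1]
```

```bash
python3 - <<'E'
from h import *
grab('side','s4.png')
c=cv2.imread('pics/s4.png')[125:325,160:360]; cv2.imwrite('pics/s4c.png',cv2.resize(c,None,fx=3,fy=3))
E
```

```text
(no output)
```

View pics/s4c.png

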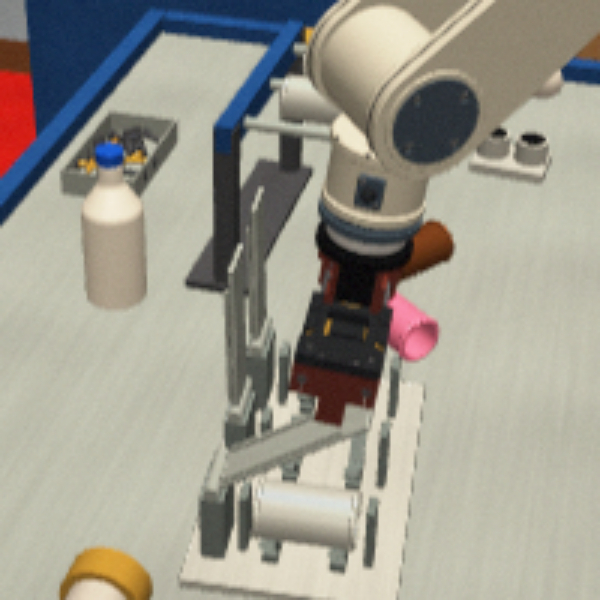

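The cover is at about 0.6 rad under the fingertips at (345,420) in the crop. I'll keep pushing down.

Emit:
send_rows(rows=[[12, 10, -2, 0], [12, 9, -1, 0], [12, 5, -1, 0], [12, 5, 0, 0], [0, 0, 0, 0]])

```text
t: 18.92
ee_pos: [445.3, 316.7, 122.6]
orientation: [-1.296, 1.047, 1.185]
ft_force: [-0.4, -1.2, -0.4]
width: 0.5
```

```bash
python3 - <<'E'
from h import *
st(); relto(552.2,321,-118,20)
grab('side','s5.png')
c=cv2.imread('pics/s5.png')[125:325,160:360]; cv2.imwrite('pics/s5c.png',cv2.resize(c,None,fx=3,fy=3))
E
```

```text
t 18.92 pos [445.3 316.7 122.6] phi -3.067 x [ 0.129  0.043 -0.991] q [ 0.62  0.41  1.96 -0.07  0.65 -0.98] F [-0.4 -1.2 -0.4] w 0.5
rel hinge [-106.9    4.5   33.6]
goal (-118, 20) tool [11.9 12.8 -5. ]
```

View pics/s5c.png

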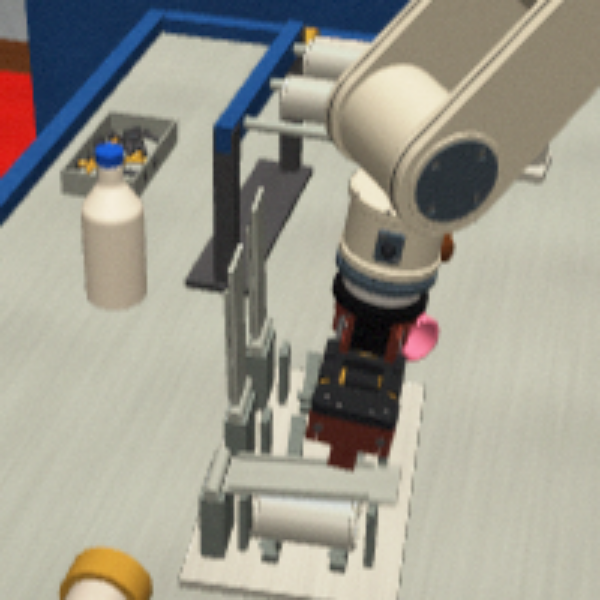

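Emit:
send_rows(rows=[[-41, 0, 0, 0], [-41, 0, 0, 0], [-41, 0, 0, 0], [-41, 0, 0, 0], [-41, 0, 0, 0], [-41, 0, 0, 0], [-41, 0, 0, 0], [-41, 0, 0, 0], [-41, 0, 0, 0], [0, 0, 0, 0]], fingers=1)

```text
t: 19.8
ee_pos: [404.1, 301.4, 504.1]
orientation: [-1.293, 1.034, 1.18]
ft_force: [0.4, -0.3, 0.6]
width: 63.6
```

```bash
python3 - <<'E'
from h import *
st()
E
```

```text
t 19.8 pos [404.1 301.4 504.1] phi -3.069 x [ 0.139  0.052 -0.989] q [ 0.64 -0.05  1.59 -0.04  1.45 -1.  ] F [ 0.4 -0.3  0.6] w 63.6
```

Emit:
send_rows(rows=[[0, 0, 0, 0], [0, 0, 0, 0], [0, 0, 0, 0], [0, 0, 0, 0], [0, 0, 0, 0], [0, 0, 0, 0]])

```text
t: 20.3
ee_pos: [404.6, 300.7, 507.7]
orientation: [-1.292, 1.029, 1.178]
ft_force: [-0.4, 0.6, 0.0]
width: 87.7
```

```bash
python3 - <<'E'
from h import *
st(); print(pose()[0]['joint_torque'].round(1))
E
```

```text
t 20.3 pos [404.6 300.7 507.7] phi -3.07 x [ 0.143  0.055 -0.988] q [ 0.64 -0.05  1.59 -0.04  1.46 -1.  ] F [-0.4  0.6  0. ] w 87.7
[ -0.  -31.5 -34.7  -0.1  -0.5   0. ]
```

Emit:
send_rows(rows=[[0, 0, 0, 0.11], [0, 0, 0, 0.11], [0, 0, 0, 0.11], [0, 0, 0, 0.11], [0, 0, 0, 0.11], [0, 0, 0, 0.11], [0, 0, 0, 0.11], [0, 0, 0, 0.11], [0, 0, 0, 0], [0, 0, 0, 0]])

```text
t: 21.13
ee_pos: [403.5, 299.7, 496.1]
orientation: [-0.561, 1.361, 0.553]
ft_force: [-0.4, -0.6, 0.3]
width: 88.1
```

```bash
python3 - <<'E'
from h import *
st(); 
E
```

```text
t 21.13 pos [403.5 299.7 496.1] phi 2.295 x [ 0.125  0.042 -0.991] q [ 0.64 -0.04  1.6  -0.04  1.46 -0.08] F [-0.4 -0.6  0.3] w 88.1
```

Emit:
send_rows(rows=[[0, 0, 0, -0.11], [0, 0, 0, -0.11], [0, 0, 0, -0.11], [0, 0, 0, -0.11], [0, 0, 0, -0.11], [0, 0, 0, -0.11], [0, 0, 0, -0.11], [0, 0, 0, -0.11], [0, 0, 0, 0], [0, 0, 0, 0]])

```text
t: 21.97
ee_pos: [402.9, 299.3, 490.8]
orientation: [-1.322, 1.044, 1.214]
ft_force: [0.4, 0.2, -0.6]
width: 87.8
```

```bash
python3 - <<'E'
from h import *
st(); 
E
```

```text
t 21.97 pos [402.9 299.3 490.8] phi -3.031 x [ 0.117  0.036 -0.992] q [ 0.64 -0.03  1.6  -0.04  1.46 -1.04] F [ 0.4  0.2 -0.6] w 87.8
```

Emit:
send_rows(rows=[[0, 0, 0, 0], [0, 0, 0, 0], [0, 0, 0, 0], [0, 0, 0, 0], [0, 0, 0, 0], [0, 0, 0, 0], [0, 0, 0, 0], [0, 0, 0, 0], [0, 0, 0, 0], [0, 0, 0, 0]])

```text
t: 22.8
ee_pos: [402.9, 299.3, 490.3]
orientation: [-1.317, 1.048, 1.21]
ft_force: [0.7, 0.3, 0.1]
width: 87.6
```

```bash
python3 - <<'E'
from h import *
st(); 
E
```

```text
t 22.8 pos [402.9 299.3 490.3] phi -3.038 x [ 0.116  0.036 -0.993] q [ 0.64 -0.03  1.6  -0.04  1.46 -1.03] F [0.7 0.3 0.1] w 87.6
```

Emit:
send_rows(rows=[[38, 0, 0, 0], [38, 0, 0, 0], [38, 0, 0, 0], [0, 0, 0, 0], [0, 0, 0, 0], [0, 0, 0, 0]])

```text
t: 23.3
ee_pos: [418.0, 304.7, 378.3]
orientation: [-1.317, 1.041, 1.208]
ft_force: [0.1, 0.0, -0.6]
width: 88.0
```

```bash
python3 - <<'E'
from h import *
st(); 
E
```

```text
t 23.3 pos [418.  304.7 378.3] phi -3.038 x [ 0.122  0.04  -0.992] q [ 0.63  0.05  1.76 -0.04  1.21 -1.03] F [ 0.1  0.  -0.6] w 88.0
```

Emit:
send_rows(rows=[[0, 0, 0, 0.12], [0, 0, 0, 0.12], [0, 0, 0, 0.12], [0, 0, 0, 0.12], [0, 0, 0, 0.12], [0, 0, 0, -0.12], [0, 0, 0, -0.12], [0, 0, 0, -0.12], [0, 0, 0, -0.12], [0, 0, 0, -0.12]])

```text
t: 24.13
ee_pos: [425.0, 310.8, 407.7]
orientation: [-1.302, 1.01, 1.183]
ft_force: [0.3, 0.4, 0.6]
width: 87.7
```

```bash
python3 - <<'E'
from h import *
st(); 
E
```

```text
t 24.13 pos [425.  310.8 407.7] phi -3.057 x [ 0.152  0.062 -0.986] q [ 0.63  0.02  1.72 -0.04  1.23 -1.02] F [0.3 0.4 0.6] w 87.7
```

Emit:
send_rows(rows=[[-38, 0, 0, 0], [-38, 0, 0, 0], [-38, 0, 0, 0], [0, 0, 0, 0], [0, 0, 0, 0], [0, 0, 0, 0]])

```text
t: 24.63
ee_pos: [406.9, 303.9, 541.8]
orientation: [-1.306, 0.985, 1.18]
ft_force: [-0.5, -0.7, 0.0]
width: 87.9
```

```bash
python3 - <<'E'
from h import *
st(); 
E
```

```text
t 24.63 pos [406.9 303.9 541.8] phi -3.05 x [ 0.169  0.075 -0.983] q [ 0.64 -0.07  1.54 -0.04  1.49 -1.02] F [-0.5 -0.7  0. ] w 87.9
```

Emit:
send_rows(rows=[[0, 0, 0, 0.02], [0, 0, 0, -0.02], [0, 0, 0, 0.02], [0, 0, 0, -0.02], [0, 0, 0, 0.02], [0, 0, 0, -0.02], [0, 0, 0, 0.02], [0, 0, 0, -0.02], [0, 0, 0, 0.02], [0, 0, 0, -0.02]])

```text
t: 25.47
ee_pos: [406.3, 303.3, 538.2]
orientation: [-1.305, 0.993, 1.181]
ft_force: [-1.5, -0.8, 0.7]
width: 87.7
```

```bash
python3 - <<'E'
from h import *
st(); 
E
```

```text
t 25.47 pos [406.3 303.3 538.2] phi -3.051 x [ 0.163  0.071 -0.984] q [ 0.64 -0.07  1.54 -0.04  1.49 -1.02] F [-1.5 -0.8  0.7] w 87.7
```

Emit:
send_rows(rows=[[0, 0, 0, 0.12], [0, 0, 0, 0.12], [0, 0, 0, 0.12], [0, 0, 0, 0.12], [0, 0, 0, 0.12], [0, 0, 0, 0.12], [0, 0, 0, 0.12], [0, 0, 0, 0.12]])

```text
t: 26.13
ee_pos: [406.3, 303.4, 538.2]
orientation: [-0.503, 1.326, 0.523]
ft_force: [-0.0, -0.5, -0.5]
width: 87.8
```

Emit:
send_rows(rows=[[0, 0, 0, -0.12], [0, 0, 0, -0.12], [0, 0, 0, -0.12], [0, 0, 0, -0.12], [0, 0, 0, -0.12], [0, 0, 0, -0.12], [0, 0, 0, -0.12], [0, 0, 0, -0.12]])

```text
t: 26.8
ee_pos: [406.4, 303.4, 538.5]
orientation: [-1.297, 0.997, 1.174]
ft_force: [0.5, 0.4, 0.2]
width: 87.8
```

```bash
python3 - <<'E'
from h import *
st(); 
def tilt(v): M=R.from_rotvec(v).as_matrix(); return M[:,0].round(3)
for v in ([-0.561,1.361,0.553],): print(tilt(v))
E
```

```text
t 26.8 pos [406.4 303.4 538.5] phi -3.062 x [ 0.164  0.071 -0.984] q [ 0.64 -0.07  1.54 -0.04  1.49 -1.01] F [0.5 0.4 0.2] w 87.8
[ 0.126  0.042 -0.991]
```

Emit:
send_rows(rows=[[30, 0, 0, 0], [30, 0, 0, 0], [30, 0, 0, 0], [30, 0, 0, 0], [0, 0, 0, 0]])

```text
t: 27.22
ee_pos: [427.9, 313.3, 420.1]
orientation: [-1.306, 0.983, 1.179]
ft_force: [-0.4, 0.2, 0.2]
width: 87.6
```

```bash
cat >> h.py <<'E'
def hold(n):
    for i in range(n): ctrl.get_image('side')
E
python3 - <<'E'
from h import *
st()
for k in range(4): hold(4); st()
E
```

```text
t 27.22 pos [427.9 313.3 420.1] phi -3.05 x [ 0.171  0.076 -0.982] q [ 0.63  0.01  1.71 -0.04  1.23 -1.03] F [-0.4  0.2  0.2] w 87.6
t 27.42 pos [430.  315.1 428.2] phi -3.052 x [ 0.18   0.083 -0.98 ] q [ 0.63  0.01  1.7  -0.04  1.24 -1.02] F [0.8 0.1 0.9] w 87.8
t 27.62 pos [429.8 314.9 427.7] phi -3.052 x [ 0.18   0.083 -0.98 ] q [ 0.63  0.01  1.7  -0.04  1.24 -1.02] F [ 0.8 -0.2 -0.3] w 87.9
t 27.82 pos [429.5 314.6 426.5] phi -3.052 x [ 0.178  0.082 -0.981] q [ 0.63  0.01  1.71 -0.04  1.24 -1.02] F [-0.2 -0.4  0.5] w 87.6
t 28.02 pos [429.4 314.6 426. ] phi -3.051 x [ 0.178  0.082 -0.981] q [ 0.63  0.01  1.71 -0.04  1.24 -1.02] F [-0.   0.3  0.8] w 87.7
```

```bash
python3 - <<'E'
from h import *
hold(16); st()
E
```

```text
t 28.82 pos [429.5 314.6 426. ] phi -3.052 x [ 0.178  0.082 -0.981] q [ 0.63  0.01  1.71 -0.04  1.24 -1.02] F [ 0.   0.1 -0.2] w 87.8
```

Emit:
send_rows(rows=[[-38, 0, 0, 0], [-38, 0, 0, 0], [-38, 0, 0, 0], [0, 0, 0, 0]])

```text
t: 29.15
ee_pos: [407.7, 304.2, 539.0]
orientation: [-1.305, 0.982, 1.178]
ft_force: [-0.1, 1.3, 0.4]
width: 88.3
```

```bash
python3 - <<'E'
from h import *
st()
for k in range(6): hold(2); st()
E
```

```text
t 29.15 pos [407.7 304.2 539. ] phi -3.051 x [ 0.172  0.077 -0.982] q [ 0.64 -0.07  1.54 -0.04  1.48 -1.02] F [-0.1  1.3  0.4] w 88.3
t 29.25 pos [407.1 303.6 532.7] phi -3.05 x [ 0.165  0.073 -0.984] q [ 0.64 -0.06  1.55 -0.04  1.48 -1.02] F [ 0.3 -0.6 -0.8] w 87.8
t 29.35 pos [406.6 303.2 529.8] phi -3.05 x [ 0.161  0.07  -0.984] q [ 0.64 -0.06  1.56 -0.04  1.48 -1.02] F [-0.6  0.4 -0.1] w 87.9
t 29.45 pos [406.6 303.2 529.2] phi -3.05 x [ 0.16   0.069 -0.985] q [ 0.64 -0.06  1.56 -0.04  1.48 -1.02] F [ 0.9 -0.6 -0.2] w 87.8
t 29.55 pos [406.7 303.2 529.5] phi -3.05 x [ 0.161  0.069 -0.985] q [ 0.64 -0.06  1.56 -0.04  1.48 -1.02] F [ 0.4 -0.1 -0.4] w 87.9
t 29.65 pos [406.8 303.3 530. ] phi -3.05 x [ 0.161  0.069 -0.984] q [ 0.64 -0.06  1.55 -0.04  1.48 -1.02] F [-1.1 -0.9 -0.3] w 87.7
t 29.75 pos [406.8 303.4 530.5] phi -3.05 x [ 0.162  0.07  -0.984] q [ 0.64 -0.06  1.55 -0.04  1.48 -1.02] F [-0.5  0.4 -0.4] w 88.1
```

Emit:
send_rows(rows=[[6, 0, 0, 0], [10, 0, 0, 0], [12, 0, 0, 0], [12, 0, 0, 0], [12, 0, 0, 0], [12, 0, 0, 0], [12, 0, 0, 0], [10, 0, 0, 0], [6, 0, 0, 0], [3, 0, 0, 0]])

```text
t: 30.58
ee_pos: [422.6, 309.8, 425.8]
orientation: [-1.306, 0.997, 1.184]
ft_force: [-0.0, 0.9, -0.2]
width: 88.1
```

```bash
python3 - <<'E'
from h import *
st()
for k in range(3): hold(4); st()
E
```

```text
t 30.58 pos [422.6 309.8 425.8] phi -3.05 x [ 0.159  0.068 -0.985] q [ 0.63  0.    1.71 -0.04  1.26 -1.02] F [-0.   0.9 -0.2] w 88.1
t 30.78 pos [423.  310.2 427.8] phi -3.05 x [ 0.161  0.07  -0.984] q [ 0.63  0.    1.7  -0.04  1.26 -1.02] F [ 1.1 -0.5  0.8] w 88.0
t 30.98 pos [423.  310.2 428.1] phi -3.05 x [ 0.162  0.07  -0.984] q [ 0.63  0.    1.7  -0.04  1.26 -1.02] F [-0.4 -0.9  0.2] w 88.0
t 31.18 pos [422.8 310.1 427.7] phi -3.05 x [ 0.161  0.07  -0.984] q [ 0.63  0.    1.7  -0.04  1.26 -1.02] F [ 0.3 -0.4 -0.9] w 87.5
```

Emit:
send_rows(rows=[[-41, 0, 0, 0], [-41, 0, 0, 0], [0, 0, 0, 0], [0, 0, 0, 0], [0, 0, 0, 0], [-41, 0, 0, 0], [-41, 0, 0, 0], [0, 0, 0, 0], [0, 0, 0, 0], [0, 0, 0, 0]])

```text
t: 32.02
ee_pos: [394.5, 297.3, 587.4]
orientation: [-1.307, 1.008, 1.188]
ft_force: [-0.2, -0.3, 0.2]
width: 87.6
```

```bash
python3 - <<'E'
from h import *
st()
for k in range(2): hold(3); st()
E
```

```text
t 32.02 pos [394.5 297.3 587.4] phi -3.049 x [ 0.151  0.062 -0.987] q [ 0.65 -0.08  1.45 -0.04  1.61 -1.02] F [-0.2 -0.3  0.2] w 87.6
t 32.17 pos [394.2 297.2 586.1] phi -3.049 x [ 0.149  0.06  -0.987] q [ 0.65 -0.08  1.46 -0.04  1.61 -1.02] F [ 0.7 -0.  -0.4] w 87.7
t 32.32 pos [394.3 297.2 586.7] phi -3.049 x [ 0.15   0.061 -0.987] q [ 0.65 -0.08  1.45 -0.04  1.61 -1.02] F [-0.2 -0.  -0.2] w 87.8
```

Emit:
send_rows(rows=[[15, 0, 0, 0], [30, 0, 0, 0], [41, 0, 0, 0], [41, 0, 0, 0], [41, 0, 0, 0], [34, 0, 0, 0], [26, 0, 0, 0], [18, 0, 0, 0], [11, 0, 0, 0], [5, 0, 0, 0]])

```text
t: 33.15
ee_pos: [434.7, 313.5, 316.1]
orientation: [-1.307, 1.008, 1.188]
ft_force: [-0.5, -0.6, -0.4]
width: 87.9
```

```bash
python3 - <<'E'
from h import *
st()
hold(4); st()
E
```

```text
t 33.15 pos [434.7 313.5 316.1] phi -3.049 x [ 0.151  0.062 -0.987] q [ 0.62  0.11  1.83 -0.04  1.04 -1.02] F [-0.5 -0.6 -0.4] w 87.9
t 33.35 pos [435.9 314.4 319.6] phi -3.05 x [ 0.155  0.065 -0.986] q [ 0.62  0.11  1.83 -0.04  1.04 -1.02] F [ 0.5 -0.8 -0.4] w 87.8
```

Emit:
send_rows(rows=[[-41, 0, 0, 0], [-41, 0, 0, 0], [-41, 0, 0, 0]])

```text
t: 33.6
ee_pos: [414.4, 304.6, 438.1]
orientation: [-1.307, 1.016, 1.191]
ft_force: [0.8, 1.2, 0.5]
width: 87.8
```

```bash
python3 - <<'E'
from h import *
st()
hold(6); st()
E
```

```text
t 33.6 pos [414.4 304.6 438.1] phi -3.049 x [ 0.144  0.058 -0.988] q [ 0.63 -0.01  1.69 -0.04  1.31 -1.02] F [0.8 1.2 0.5] w 87.8
t 33.9 pos [414.8 304.8 435.8] phi -3.049 x [ 0.145  0.058 -0.988] q [ 0.63 -0.01  1.7  -0.04  1.3  -1.02] F [-0.8 -1.  -1.8] w 88.0
```

Emit:
send_rows(rows=[[-41, 0, 0, 0], [-41, 0, 0, 0], [-41, 0, 0, 0]])

```text
t: 34.15
ee_pos: [394.0, 295.3, 545.7]
orientation: [-1.309, 1.044, 1.202]
ft_force: [1.7, 0.7, -0.1]
width: 87.6
```

```bash
python3 - <<'E'
from h import *
st()
hold(6); st()
E
```

```text
t 34.15 pos [394.  295.3 545.7] phi -3.047 x [ 0.122  0.041 -0.992] q [ 0.64 -0.06  1.52 -0.04  1.56 -1.02] F [ 1.7  0.7 -0.1] w 87.6
t 34.45 pos [394.7 295.7 544.9] phi -3.048 x [ 0.124  0.043 -0.991] q [ 0.64 -0.06  1.52 -0.04  1.56 -1.02] F [-0.6  0.4  0.2] w 87.6
```

```bash
python3 - <<'E'
from h import *
to(588,-226.5,330,3.113)
E
```

```text
tool shift [ 214.8 -114.8 -544.9] max/rows 16.0 turn 0.123
```

Emit:
send_rows(rows=[[6, -4, -17, 0], [13, -7, -34, 0], [13, -7, -34, 0], [13, -7, -34, 0], [13, -7, -34, 0], [13, -7, -34, 0], [13, -7, -34, 0], [13, -7, -34, 0], [13, -7, -34, 0], [13, -7, -34, 0]])

```text
t: 35.28
ee_pos: [503.5, -23.0, 395.6]
orientation: [-1.305, 1.06, 1.23]
ft_force: [0.6, 1.7, 0.0]
width: 87.9
```

Emit:
send_rows(rows=[[13, -7, -34, 0.03], [13, -7, -34, 0.03], [13, -7, -34, 0.03], [12, -6, -30, 0.03], [9, -5, -23, 0], [6, -3, -16, 0], [4, -2, -10, 0], [3, -1, -6, 0], [1, 0, -3, 0], [0, 0, 0, 0]])

```text
t: 36.12
ee_pos: [544.3, -221.2, 288.1]
orientation: [-1.174, 1.143, 1.17]
ft_force: [-0.8, -0.2, 0.9]
width: 87.7
```

```bash
python3 - <<'E'
from h import *
hold(4);st();to(588,-226.5,330,3.113)
E
```

```text
t 36.32 pos [ 545.1 -220.6  289.9] phi 3.111 x [ 0.06   0.051 -0.997] q [-0.44  0.28  1.67  0.08  1.15 -2.02] F [-0.3  0.7 -0.3] w 87.9
tool shift [-37.8 -45.4  -2.5] max/rows 2.0 turn -0.002
```

Emit:
send_rows(rows=[[-15, -12, -1, 0], [-15, -15, -1, 0], [-8, -10, 0, 0], [-2, -5, 0, 0], [0, -3, 0, 0]])

```text
t: 36.73
ee_pos: [588.9, -222.3, 337.3]
orientation: [-1.182, 1.137, 1.169]
ft_force: [0.1, 0.2, -0.5]
width: 87.8
```

```bash
python3 slv.py w9.png; python3 ext.py w9.png
```

```text
t 36.73 pos [ 588.9 -222.3  337.3] phi 3.115 x [ 0.063  0.051 -0.997] q [-0.42  0.31  1.53  0.08  1.27 -1.98] F [ 0.1  0.2 -0.5] w 87.8
slv [ 102  100   69  130 5848] [ 577.  -325.8  208.7] [[520.4, -353.3, 181.4], [635.5, -305.7, 220.6]]
    520 179 [-334.9 -323.4] [219.  221.5]
    535 273 [-352.4 -309.3] [206.  211.4]
    550 638 [-351.4 -305.5] [209.  212.7]
    565 605 [-351.9 -305.9] [209.  212.6]
    580 578 [-351.9 -306.1] [208.8 212.7]
    595 553 [-352.7 -306.5] [208.8 212.6]
    610 528 [-352.8 -307. ] [208.6 212.7]
    625 452 [-354.2 -306.5] [209. 213.]
slv [ 216  100   56  125 5273] [ 578.5 -226.9  209.1] [[522.7, -251.9, 172.6], [635.4, -202.1, 220.6]]
    520 97 [-231.2 -219.8] [219.3 221.2]
    535 158 [-232.5 -218.9] [207. 219.]
    550 577 [-250.4 -202. ] [209.2 212.8]
    565 563 [-250.5 -202.1] [209.2 212.7]
    580 518 [-250.5 -203.5] [209.3 212.8]
    595 505 [-251.5 -203.6] [209.  212.5]
    610 473 [-251.3 -203. ] [209.2 212.5]
    625 471 [-253.1 -202.7] [209.5 213.1]
slv [ 340  100   32  120 1816] [ 574.1 -124.1  206.6] [[523.6, -129.7, 199.5], [637.6, -115.5, 221.7]]
    520 44 [-126.  -116.6] [217.9 220. ]
    535 189 [-127.8 -115.9] [210.9 220.9]
    550 168 [-127.8 -115.3] [206.3 208.1]
    565 163 [-128.4 -115.9] [206.4 208.2]
    580 149 [-128.9 -116.2] [206.4 208.1]
    595 145 [-129.1 -116.7] [206.2 207.7]
    610 138 [-129.7 -117.2] [206.3 208.1]
    625 130 [-129.8 -117.5] [206.2 208. ]
bar 5896 [[646.1, -376.7, 191.1], [653.4, -218.3, 217.6], [669.7, -80.3, 219.4]]
-122 x ext [650.3 650.3 650.3 650.9 650.9 650.9]
   bar front [649.3 649.6 651.2 671. ]
-227 x ext [541.1 541.5 542.1 627.8 629.3 630.4]
   bar front [647.1 647.4 653.1 669. ]
-332 x ext [539.3 539.8 540.6 645.1 645.3 645.4]
   bar front [645.4 646.  652.  664.7]
```

View pics/w9.png

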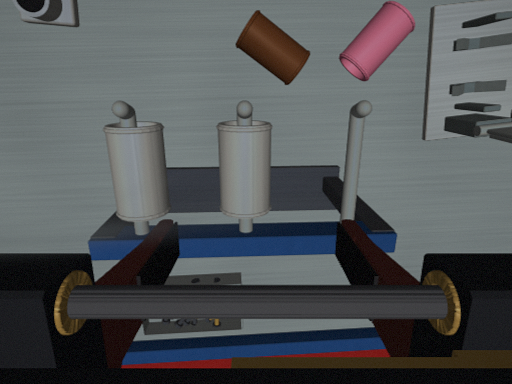

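```bash
python3 - <<'E'
from h import *
hold(3);st();to(587,-226,167.5,3.113)
E
```

```text
t 36.93 pos [ 587.3 -222.3  335.3] phi 3.114 x [ 0.06   0.052 -0.997] q [-0.42  0.31  1.54  0.08  1.27 -1.98] F [0.5 0.4 0.2] w 87.9
tool shift [167.1  10.  -12.6] max/rows 5.0 turn 0.001
```

Emit:
send_rows(rows=[[12, 1, -2, 0], [20, 1, -2, 0], [22, 1, -2, 0], [22, 1, -2, 0], [22, 1, -1, 0], [20, 1, -1, 0], [15, 1, -1, 0], [10, 1, -1, 0], [6, 1, 0, 0], [4, 0, 0, 0]])

```text
t: 37.77
ee_pos: [578.4, -225.5, 165.2]
orientation: [-1.171, 1.145, 1.177]
ft_force: [-1.0, 0.2, 0.4]
width: 87.6
```

```bash
python3 - <<'E'
from h import *
hold(4);st();to(587,-226,167.5,3.113)
E
```

```text
t 37.97 pos [ 580.  -225.9  167.5] phi 3.112 x [ 0.054  0.053 -0.997] q [-0.43  0.47  1.7   0.09  0.95 -2.02] F [0.6 0.8 0. ] w 88.1
tool shift [ 0.4 -7.   0.1] max/rows 1.0 turn -0.001
```

Emit:
send_rows(rows=[[0, -4, 0, 0], [0, -2, 0, 0], [0, -1, 0, 0]])

```text
t: 38.22
ee_pos: [589.3, -226.9, 170.9]
orientation: [-1.178, 1.141, 1.17]
ft_force: [0.0, 0.5, 0.3]
width: 87.8
```

```bash
python3 - <<'E'
from h import *
hold(3);st();to(587,-226,167.5,3.113)
E
```

```text
t 38.37 pos [ 588.8 -226.7  170.5] phi 3.112 x [ 0.058  0.052 -0.997] q [-0.42  0.48  1.68  0.09  0.95 -2.01] F [-1.   0.4 -0.7] w 87.8
tool shift [2.9 2.  0.5] max/rows 1.0 turn -0.001
```

Close enough. I'll make a small correction and close the fingers.

Emit:
send_rows(rows=[[2, 1.5, 0, 0], [0, 0, 0, 0], [0, 0, 0, 0], [0, 0, 0, 0], [0, 0, 0, 0], [0, 0, 0, 0], [0, 0, 0, 0], [0, 0, 0, 0], [0, 0, 0, 0]], fingers=0)

```text
t: 39.12
ee_pos: [586.8, -226.3, 168.1]
orientation: [-1.177, 1.142, 1.172]
ft_force: [0.0, 0.4, -0.9]
width: 52.2
```

```bash
python3 - <<'E'
from h import *
hold(2);st()
E
```

```text
t 39.22 pos [ 586.8 -226.3  168.1] phi 3.112 x [ 0.058  0.052 -0.997] q [-0.42  0.48  1.68  0.09  0.95 -2.02] F [-0.1 -0.1 -0. ] w 52.1
```

Emit:
send_rows(rows=[[-7, 0, 0, 0], [-7, 0, 0, 0], [-6, 0, 0, 0]])

```text
t: 39.47
ee_pos: [584.0, -226.8, 187.2]
orientation: [-1.173, 1.144, 1.176]
ft_force: [1.0, -0.4, -2.1]
width: 52.2
```

```bash
python3 - <<'E'
from h import *
hold(3);st(); to(463,-224.5,188,3.113)
E
```

```text
t 39.62 pos [ 584.6 -227.   187.6] phi 3.112 x [ 0.055  0.053 -0.997] q [-0.42  0.45  1.67  0.09  0.99 -2.01] F [ 0.3 -0.3 -2.3] w 51.7
tool shift [ -6.9 121.5  -0.6] max/rows 4.0 turn -0.001
```

Emit:
send_rows(rows=[[-2, 8, 0, 0], [-1, 14, 0, 0], [-0.7, 16, 0, 0], [-0.7, 16, 0, 0], [-0.7, 16, 0, 0], [-0.7, 16, 0, 0], [-0.7, 16, 0, 0], [-0.5, 11, 0, 0], [-0.5, 7, 0, 0], [0, 4, 0, 0]])

```text
t: 40.45
ee_pos: [450.1, -222.0, 187.3]
orientation: [-1.173, 1.144, 1.177]
ft_force: [-1.0, 0.2, -2.2]
width: 52.1
```

```bash
python3 - <<'E'
from h import *
hold(3);st(); to(479.8,209.4,240,3.224)
grab('side','s6.png')
c=cv2.imread('pics/s6.png')[125:325,160:360]; cv2.imwrite('pics/s6c.png',cv2.resize(c,None,fx=3,fy=3))
E
```

```text
t 40.6 pos [ 451.5 -222.4  187.5] phi 3.114 x [ 0.053  0.054 -0.997] q [-0.53  0.29  1.94  0.09  0.9  -2.13] F [ 0.9 -0.9 -1.9] w 51.8
tool shift [-27.6 -19.  434.6] max/rows 12.0 turn -0.11
```

View pics/s6c.png

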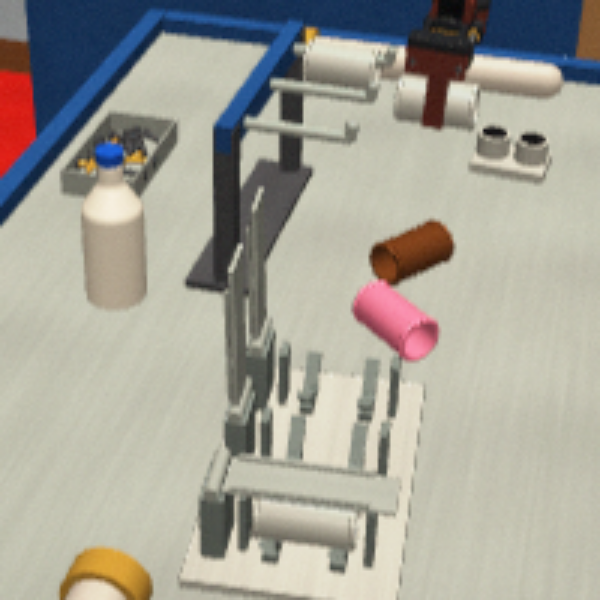

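Emit:
send_rows(rows=[[-15, 0, 8, 0], [-30, 0, 18, 0], [-10, 0, 32, 0], [0, -1, 36, 0], [0, -1, 38, 0], [0, -1, 38, 0], [0, -1, 38, 0], [0, -1, 38, 0], [0, -1, 38, 0], [0, -1, 38, 0]])

```text
t: 41.48
ee_pos: [474.3, 103.5, 266.0]
orientation: [-1.174, 1.139, 1.162]
ft_force: [1.7, 0.6, -2.1]
width: 51.8
```

Emit:
send_rows(rows=[[0, -1, 30, -0.03], [0, -1, 24, -0.03], [0, -1, 18, -0.03], [0, -1, 12, -0.02], [0, -1, 8, 0], [0, -1, 4, 0]])

```text
t: 41.98
ee_pos: [481.8, 215.7, 273.4]
orientation: [-1.268, 1.072, 1.247]
ft_force: [0.3, -0.4, -2.3]
width: 52.0
```

```bash
python3 - <<'E'
from h import *
hold(3);st(); to(479.8,209.4,110,3.224)
E
```

```text
t 42.13 pos [481.6 214.  273.2] phi -3.054 x [ 0.069  0.056 -0.996] q [ 0.38  0.18  1.85  0.03  1.03 -1.3 ] F [-0.7 -0.3 -2.8] w 52.0
tool shift [162.1  14.2 -12.6] max/rows 5.0 turn 0.006
```

Emit:
send_rows(rows=[[12, 1, -1, 0], [20, 2, -2, 0], [22, 2, -2, 0], [22, 2, -2, 0], [22, 2, -1, 0], [20, 1, -1, 0], [15, 1, -1, 0], [10, 0, 0, 0], [6, 0, 0, 0], [4, 0, 0, 0]])

```text
t: 42.97
ee_pos: [486.5, 202.4, 116.0]
orientation: [-1.26, 1.077, 1.23]
ft_force: [-0.3, 0.5, -3.0]
width: 51.8
```

```bash
python3 - <<'E'
from h import *
hold(4);st(); to(481.1,210.5,70,3.224); to(481.1,210.5,36,3.224)
E
```

```text
t 43.17 pos [487.  203.2 117.3] phi -3.068 x [ 0.077  0.056 -0.995] q [ 0.36  0.4   1.98  0.04  0.67 -1.32] F [-0.4 -0.1 -2.6] w 51.9
tool shift [47.   9.1  5.3] max/rows 2.0 turn -0.009
tool shift [80.8 11.9  3.6] max/rows 3.0 turn -0.009
```

Emit:
send_rows(rows=[[6, 4, 3, -0.01], [10, 3, 1, 0], [10, 2, 0, 0], [8, 1, 0, 0], [5, 0, 0, 0], [3, 0, 0, 0]])

```text
t: 43.67
ee_pos: [481.0, 210.8, 73.8]
orientation: [-1.271, 1.063, 1.234]
ft_force: [-0.4, -0.4, -2.7]
width: 52.1
```

```bash
python3 - <<'E'
from h import *
hold(4);st(); to(481.1,210.5,36,3.224); grab('wrist','w10.png')
E
```

```text
t 43.87 pos [481.7 210.8  74.9] phi -3.057 x [ 0.084  0.059 -0.995] q [ 0.38  0.48  2.    0.05  0.56 -1.32] F [ 0.7  0.9 -1.6] w 51.9
tool shift [38.6  4.1 -2.2] max/rows 2.0 turn 0.003
```

View pics/w10.png

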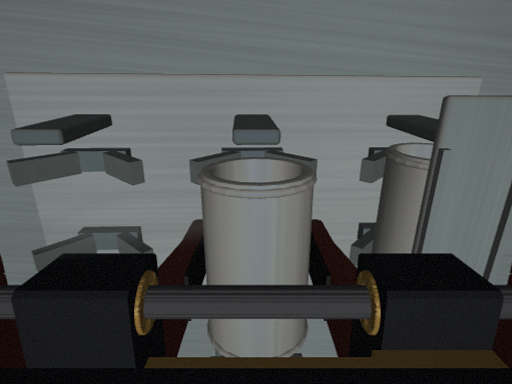

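Emit:
send_rows(rows=[[6, 0.5, -1, 0], [8, 1, -1, 0], [8, 1, 0, 0], [7, 1, 0, 0], [4, 0, 0, 0], [2, 0, 0, 0]])

```text
t: 44.42
ee_pos: [483.6, 211.2, 38.3]
orientation: [-1.271, 1.057, 1.23]
ft_force: [-4.2, 0.6, 24.8]
width: 52.1
```

```bash
python3 - <<'E'
from h import *
hold(4);st(); to(481.1,210.5,36,3.224)
E
```

```text
t 44.62 pos [483.3 211.2  38.8] phi -3.058 x [ 0.089  0.061 -0.994] q [ 0.38  0.54  2.01  0.05  0.48 -1.33] F [ 0.2  2.9 -0.4] w 51.9
tool shift [ 2.5  2.5 -0.7] max/rows 1.0 turn 0.002
```

Emit:
send_rows(rows=[[0, 0, 0, 0], [0, 0, 0, 0], [0, 0, 0, 0], [0, 0, 0, 0], [0, 0, 0, 0], [0, 0, 0, 0]], fingers=1)

```text
t: 45.12
ee_pos: [484.1, 211.1, 39.2]
orientation: [-1.273, 1.056, 1.229]
ft_force: [-0.5, -1.2, 0.6]
width: 86.8
```

```bash
python3 - <<'E'
from h import *
hold(2);st(); grab('wrist','w11.png')
E
```

```text
t 45.22 pos [484.1 211.2  39.2] phi -3.057 x [ 0.091  0.061 -0.994] q [ 0.37  0.54  2.01  0.05  0.48 -1.33] F [ 0.3  0.4 -0.5] w 87.7
```

View pics/w11.png

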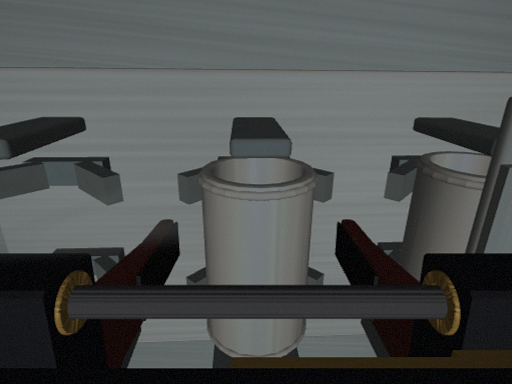

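Emit:
send_rows(rows=[[-41, 0, 0, 0], [-41, 0, 0, 0], [-41, 0, 0, 0]])

```text
t: 45.52
ee_pos: [466.5, 201.1, 152.5]
orientation: [-1.268, 1.08, 1.244]
ft_force: [0.7, 0.4, -0.2]
width: 88.0
```

```bash
python3 - <<'E'
from h import *
hold(6);st()
E
```

```text
t 45.82 pos [467.5 201.5 152. ] phi -3.056 x [ 0.07   0.053 -0.996] q [ 0.37  0.32  1.99  0.04  0.74 -1.31] F [ 0.1 -0.4  0.4] w 88.0
```

Emit:
send_rows(rows=[[-41, 0, 0, 0], [-41, 0, 0, 0], [-41, 0, 0, 0]], fingers=0)

```text
t: 46.07
ee_pos: [451.8, 192.3, 262.9]
orientation: [-1.263, 1.106, 1.259]
ft_force: [0.7, 0.2, -0.1]
width: 71.3
```

```bash
python3 - <<'E'
from h import *
hold(6);st(); d=grab('wrist','w12.png'); P=pts(d)
m=(P[...,2]>60)&(P[...,2]<84)&(P[...,1]>150)&(P[...,1]<270)&(P[...,0]<560); m[255:]=0
nn,l,s,c=cv2.connectedComponentsWithStats(m.astype(np.uint8))
for i in range(1,nn):
    if s[i,4]>100: q=P[l==i]; r=cv2.minAreaRect(q[:,:2].astype(np.float32)); print(s[i],np.nanmedian(q,0).round(1),np.round(r[0],1),np.round(r[1],1),round(r[2],1),np.nanpercentile(q[:,2],98))
to(589,218,285,3.224)
E
```

```text
t 46.37 pos [452.8 192.7 262.5] phi -3.055 x [ 0.045  0.043 -0.998] q [ 0.36  0.15  1.91  0.03  1.02 -1.31] F [ 0.7 -0.6 -0.3] w 47.3
[253 134  22   9 190] [422.8 205.   75.8] [423.7 205.4] [ 7.5 23.3] 5.2 77.7660255164508
[ 240  149   46   86 3307] [481.4 208.8  78.9] [488.2 210.7] [102.   52.3] 4.9 83.20757011314838
[242 236  41  15 540] [550.8 214.5  78.6] [553.  215.7] [ 8.3 49.2] 5.1 83.37540378237131
tool shift [ -15.4 -138.9   14.1] max/rows 4.0 turn 0.004
```

View pics/w12.png

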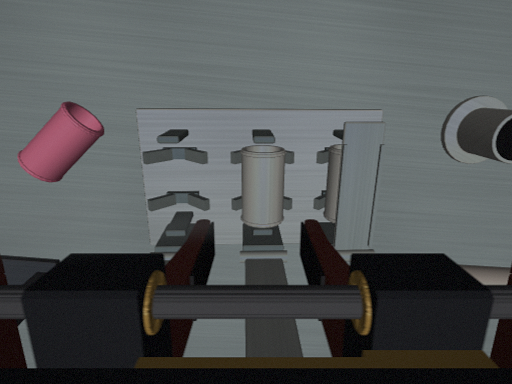

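Emit:
send_rows(rows=[[-3, -20, 2, 0], [-5, -34, 4, 0], [-4, -34, 4, 0], [-2, -25, 2, 0], [-1, -14, 1, 0], [0, -8, 1, 0], [0, -4, 0, 0]])

```text
t: 47.0
ee_pos: [587.5, 217.0, 267.4]
orientation: [-1.258, 1.127, 1.274]
ft_force: [0.3, 0.2, 0.4]
width: 0.9
```

```bash
python3 - <<'E'
from h import *
hold(4);st(); relto(560.5,216,30,195);relto(560.5,216,30,134)
E
```

```text
t 47.2 pos [586.  216.7 268.7] phi -3.054 x [ 0.019  0.035 -0.999] q [ 0.32  0.36  1.61  0.03  1.14 -1.35] F [-1.1  0.3 -0.5] w 0.9
rel hinge [ 25.5  -1.3 179.7]
goal (30, 195) tool [-15.1  -4.9   1.8]
rel hinge [ 25.5  -1.3 179.7]
goal (30, 134) tool [45.8 -3.5 -0.2]
```

Emit:
send_rows(rows=[[8, -2, 0, 0], [12, -2, 0, 0], [11, -1, 0, 0], [8, 0, 0, 0], [5, 0, 0, 0], [2, 0, 0, 0]])

```text
t: 47.7
ee_pos: [589.2, 218.6, 218.7]
orientation: [-1.258, 1.126, 1.275]
ft_force: [-1.2, 0.3, -1.0]
width: 0.4
```

```bash
python3 - <<'E'
from h import *
hold(4);st(); relto(560.5,216,-23,131)
E
```

```text
t 47.9 pos [590.2 218.9 220.5] phi -3.053 x [ 0.021  0.035 -0.999] q [ 0.32  0.42  1.64  0.03  1.05 -1.35] F [0.1 0.3 1. ] w 0.6
rel hinge [ 29.8   0.4 131.5]
goal (-23, 131) tool [-0.8 52.8 -0.1]
```

Emit:
send_rows(rows=[[0, 14, 0, 0], [0, 15, 0, 0], [0, 14, 0, 0], [3, 14, 0, 0], [6, 14, 0, 0], [7, 14, 0, 0], [8, 12, 0, 0]])

```text
t: 48.48
ee_pos: [502.2, 213.0, 201.2]
orientation: [-1.266, 1.101, 1.256]
ft_force: [2.0, -1.5, 3.0]
width: 0.6
```

```bash
python3 - <<'E'
from h import *
st(); relto(560.5,216,-82,99);relto(560.5,216,-100,79)
E
```

```text
t 48.48 pos [502.2 213.  201.2] phi -3.055 x [ 0.046  0.042 -0.998] q [ 0.37  0.31  1.86  0.03  0.91 -1.31] F [ 2.  -1.5  3. ] w 0.6
rel hinge [-58.3   1.8 112.2]
goal (-82, 99) tool [12.  24.3 -2.1]
rel hinge [-58.3   1.8 112.2]
goal (-100, 79) tool [31.  43.3 -2.8]
```

Emit:
send_rows(rows=[[8, 13, -1, 0], [10, 13, -1, 0], [12, 11, 0, 0], [12, 9, 0, 0], [12, 6, 0, 0], [12, 5, 0, 0], [12, 3, 0, 0], [8, 2, 0, 0], [4, 0, 0, 0], [2, 0, 0, 0]])

```text
t: 49.32
ee_pos: [449.8, 212.5, 111.0]
orientation: [-1.271, 1.08, 1.244]
ft_force: [0.1, -0.2, 0.4]
width: 0.7
```

```bash
python3 - <<'E'
from h import *
hold(3); st(); rel(560.5,216)
grab('side','s7.png')
c=cv2.imread('pics/s7.png')[125:325,160:360]; cv2.imwrite('pics/s7c.png',cv2.resize(c,None,fx=3,fy=3))
E
```

```text
t 49.47 pos [450.1 212.5 111.4] phi -3.054 x [ 0.068  0.05  -0.996] q [ 0.4   0.38  2.04  0.03  0.64 -1.28] F [ 0.1  0.6 -0.7] w 0.2
rel hinge [-110.4    5.5   22.4]
```

View pics/s7c.png

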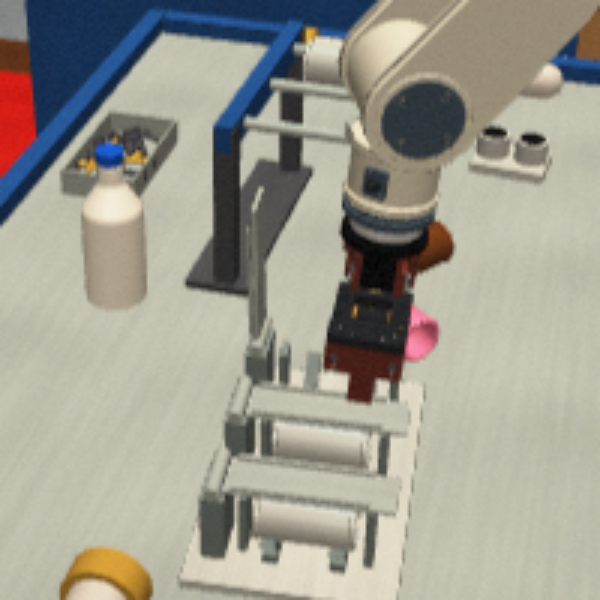

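Both covers are shut over their sleeves. Now the third sleeve.

Emit:
send_rows(rows=[[-41, 0, 0, 0], [-41, 0, 0, 0], [-41, 0, 0, 0]], fingers=1)

```text
t: 49.77
ee_pos: [437.3, 204.1, 228.5]
orientation: [-1.267, 1.099, 1.254]
ft_force: [0.2, 1.0, -0.0]
width: 16.6
```

```bash
python3 - <<'E'
from h import *
hold(6);st()
E
```

```text
t 50.07 pos [437.8 204.4 227.1] phi -3.054 x [ 0.051  0.043 -0.998] q [ 0.4   0.18  1.97  0.02  0.93 -1.27] F [ 0.2  0.4 -0.2] w 40.7
```

Emit:
send_rows(rows=[[-41, 0, 0, 0], [-41, 0, 0, 0], [-41, 0, 0, 0]])

```text
t: 50.32
ee_pos: [425.0, 196.4, 339.2]
orientation: [-1.262, 1.125, 1.269]
ft_force: [1.3, 0.6, -0.1]
width: 60.7
```

```bash
python3 - <<'E'
from h import *
hold(6);st(); to(580,-320,330,3.113)
E
```

```text
t 50.62 pos [425.8 196.8 338.4] phi -3.054 x [ 0.026  0.033 -0.999] q [ 0.39  0.04  1.85  0.02  1.21 -1.27] F [ 0.4 -0.4 -0.7] w 84.9
tool shift [  -4.5 -108.  -528.4] max/rows 15.0 turn 0.116
```

Emit:
send_rows(rows=[[-3, -4, -18, 0], [-2, -7, -35, 0], [-2, -7, -35, 0], [-2, -7, -35, 0], [-2, -7, -35, 0], [-2, -7, -35, 0], [-2, -7, -35, 0], [-2, -7, -35, 0], [-2, -7, -35, 0], [-2, -7, -35, 0]])

```text
t: 51.45
ee_pos: [514.8, -137.7, 325.4]
orientation: [-1.248, 1.144, 1.309]
ft_force: [0.7, 0.6, -0.3]
width: 88.1
```

Emit:
send_rows(rows=[[-1, -7, -35, 0.03], [-1, -7, -35, 0.03], [-1, -7, -33, 0.03], [-1, -6, -28, 0.03], [0, -5, -21, 0], [0, -3, -14, 0], [0, -2, -9, 0], [0, -1, -5, 0], [0, 0, -3, 0], [0, 0, 0, 0]])

```text
t: 52.28
ee_pos: [552.4, -330.9, 295.2]
orientation: [-1.122, 1.222, 1.246]
ft_force: [0.4, -0.3, -0.1]
width: 87.9
```

```bash
python3 - <<'E'
from h import *
hold(4);st();to(587,-330,330,3.113)
E
```

```text
t 52.48 pos [ 552.8 -330.4  296.4] phi 3.111 x [-0.047  0.052 -0.998] q [-0.57  0.42  1.47  0.02  1.33 -2.11] F [ 0.2 -0.3 -0.2] w 88.1
tool shift [-35.1 -32.4   3.3] max/rows 2.0 turn -0.002
```

Emit:
send_rows(rows=[[-14, -10, 1, 0], [-12, -12, 1, 0], [-6, -7, 1, 0], [-2, -3, 0, 0]])

```text
t: 52.82
ee_pos: [586.8, -327.1, 331.4]
orientation: [-1.126, 1.22, 1.246]
ft_force: [-0.5, 0.3, 0.1]
width: 87.8
```

```bash
python3 - <<'E'
from h import *
hold(3)
E
python3 slv.py w13.png; python3 ext.py w13.png
```

```text
t 52.97 pos [ 585.6 -327.3  329.9] phi 3.113 x [-0.049  0.053 -0.997] q [-0.54  0.43  1.36  0.02  1.41 -2.08] F [-0.  -0.2  0. ] w 87.9
slv [ 442  115   43  122 2103] [ 574.9 -125.7  206.4] [[523.4, -130.0, 197.6], [638.8, -116.9, 221.3]]
    520 52 [-126.5 -117.8] [217.1 220.3]
    535 243 [-128.  -117.3] [208.8 220.2]
    550 187 [-128.5 -116.6] [206.  208.1]
    565 179 [-128.7 -117. ] [206.1 208.1]
    580 170 [-129.  -117.5] [206.1 208.3]
    595 166 [-129.5 -118.3] [206. 208.]
    610 162 [-129.8 -117.9] [205.9 208.2]
    625 155 [-130.  -118.8] [205.8 207.9]
slv [ 216  117   56  130 5378] [ 579.1 -331.9  209.2] [[521.0, -356.9, 190.0], [636.2, -306.9, 220.6]]
    520 130 [-336.8 -324.2] [219.5 222. ]
    535 218 [-353.4 -312.5] [206.6 211.7]
    550 568 [-355.1 -307.2] [209.4 212.8]
    565 557 [-355.7 -307.5] [209.1 212.6]
    580 540 [-355.8 -307.9] [209.1 212.7]
    595 530 [-356.5 -308.1] [209.3 212.7]
    610 512 [-356.4 -308.6] [209.3 212.6]
    625 449 [-358.1 -308. ] [209.3 213.2]
slv [ 344  116   26  108 1595] [ 565.  -228.9  206.7] [[520.9, -234.3, 199.7], [617.0, -220.4, 221.5]]
    520 89 [-231.8 -221. ] [218.8 221.4]
    535 180 [-232.7 -220.9] [207.1 218.9]
    550 171 [-233.  -220.3] [206.2 208. ]
    565 164 [-233.5 -220.5] [206.4 208.2]
    580 151 [-233.7 -221. ] [206.3 208.2]
    595 144 [-234.2 -221.1] [206.4 208.4]
    610 144 [-234.6 -221.6] [206.2 208.1]
bar 5730 [[644.7, -377.4, 190.9], [651.0, -281.6, 217.4], [667.9, -88.3, 219.3]]
-122 x ext [650.5 650.5 650.5 651.  651.  651. ]
   bar front [649.4 649.7 650.6 653.6]
-227 x ext nan
   bar front [647.  647.2 655.4 668.2]
-332 x ext [539.6 540.2 541.  626.3 627.7 628.5]
   bar front [644.6 645.  651.4 666.3]
  return np.nanmean(a, axis, out=out, keepdims=keepdims)
```

View pics/w13.png

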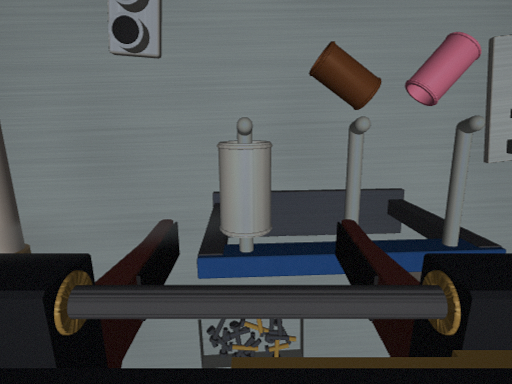

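```bash
python3 - <<'E'
from h import *
to(583.1,-331,167.5,3.113)
E
```

```text
tool shift [161.4  -6.4 -12.2] max/rows 5.0 turn -0.001
```

Emit:
send_rows(rows=[[12, -1, -2, 0], [20, -1, -2, 0], [22, -1, -2, 0], [22, -1, -2, 0], [22, -1, -1, 0], [18, -1, -1, 0], [14, -1, -1, 0], [9, 0, 0, 0], [6, 0, 0, 0], [3, 0, 0, 0]])

```text
t: 53.85
ee_pos: [576.0, -329.9, 163.9]
orientation: [-1.113, 1.226, 1.254]
ft_force: [-0.6, -0.5, -0.2]
width: 87.9
```

```bash
python3 - <<'E'
from h import *
hold(4);st();to(583.1,-331,167.5,3.113)
E
```

```text
t 54.05 pos [ 577.5 -330.6  166.4] phi 3.11 x [-0.056  0.056 -0.997] q [-0.55  0.58  1.52  0.02  1.13 -2.09] F [0.2 0.  0.6] w 87.7
tool shift [-1.4 -5.6 -0.1] max/rows 1.0 turn -0.003
```

Emit:
send_rows(rows=[[-1, -3, 0, 0], [0, -1, 0, 0], [0, 0, 0, 0]])

```text
t: 54.3
ee_pos: [583.6, -331.7, 170.4]
orientation: [-1.121, 1.224, 1.247]
ft_force: [-0.2, -1.0, 0.4]
width: 88.2
```

```bash
python3 - <<'E'
from h import *
hold(3);st();to(583.1,-331,167.5,3.113)
E
```

```text
t 54.45 pos [ 583.1 -331.6  169.9] phi 3.11 x [-0.052  0.054 -0.997] q [-0.54  0.58  1.5   0.02  1.13 -2.09] F [-0.2  0.4 -0.6] w 87.7
tool shift [ 2.5 -0.1  0.4] max/rows 1.0 turn -0.003
```

Emit:
send_rows(rows=[[2, 0, 0.5, 0], [0, 0, 0, 0], [0, 0, 0, 0], [0, 0, 0, 0], [0, 0, 0, 0], [0, 0, 0, 0], [0, 0, 0, 0], [0, 0, 0, 0], [0, 0, 0, 0]], fingers=0)

```text
t: 55.2
ee_pos: [582.7, -330.7, 167.7]
orientation: [-1.119, 1.224, 1.248]
ft_force: [-0.4, -0.5, 0.5]
width: 52.1
```

```bash
python3 - <<'E'
from h import *
hold(2);st()
E
```

```text
t 55.3 pos [ 582.7 -330.7  167.7] phi 3.11 x [-0.052  0.054 -0.997] q [-0.54  0.58  1.51  0.02  1.13 -2.09] F [0.4 0.9 0.4] w 51.9
```

Emit:
send_rows(rows=[[-7, 0, 0, 0], [-7, 0, 0, 0], [-7, 0, 0, 0]])

```text
t: 55.55
ee_pos: [582.4, -331.1, 187.6]
orientation: [-1.116, 1.225, 1.252]
ft_force: [-0.2, 0.2, -1.1]
width: 52.0
```

```bash
python3 - <<'E'
from h import *
hold(3);st(); to(455,-328,189,3.113)
E
```

```text
t 55.7 pos [ 583.2 -331.5  188.3] phi 3.11 x [-0.054  0.056 -0.997] q [-0.54  0.56  1.49  0.02  1.17 -2.09] F [ 0.1 -0.  -2. ] w 52.1
tool shift [  6.5 128.   -1. ] max/rows 4.0 turn -0.003
```

Emit:
send_rows(rows=[[0, 8, 0, 0], [0.5, 14, 0, 0], [0.6, 16, 0, 0], [0.6, 16, 0, 0], [0.6, 16, 0, 0], [0.6, 16, 0, 0], [0.6, 16, 0, 0], [0.5, 12, 0, 0], [0.3, 7, 0, 0], [0, 4, 0, 0]])

```text
t: 56.53
ee_pos: [447.1, -324.7, 188.9]
orientation: [-1.115, 1.225, 1.255]
ft_force: [-0.5, -0.7, -1.6]
width: 51.7
```

```bash
python3 - <<'E'
from h import *
hold(3);st(); to(487,106,270,3.224)
grab('side','s8.png')
c=cv2.imread('pics/s8.png')[125:325,160:360]; cv2.imwrite('pics/s8c.png',cv2.resize(c,None,fx=3,fy=3))
E
```

```text
t 56.68 pos [ 448.6 -325.1  189.1] phi 3.111 x [-0.057  0.057 -0.997] q [-0.65  0.4   1.76  0.01  1.06 -2.2 ] F [ 0.6  0.1 -1.6] w 51.9
tool shift [-58.2 -20.5 435.9] max/rows 12.0 turn -0.113
```

View pics/s8c.png

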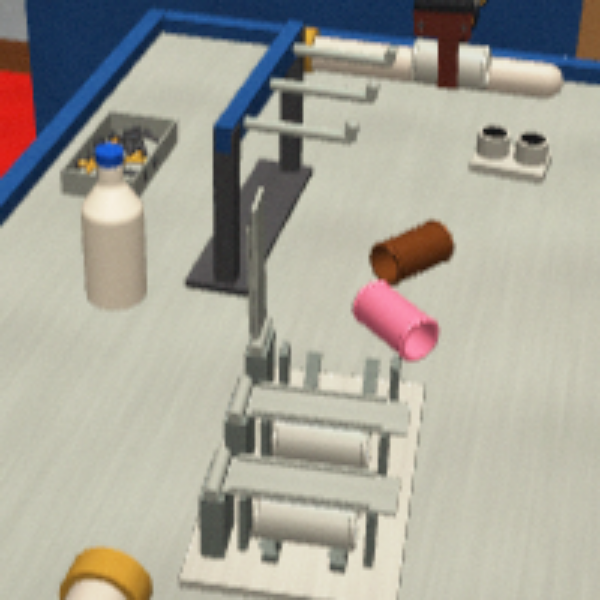

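Emit:
send_rows(rows=[[-15, 0, 8, 0], [-30, 0, 18, 0], [-15, 0, 32, 0], [-2, -1, 36, 0], [0, -1, 38, 0], [0, -1, 38, 0], [0, -1, 38, 0], [0, -1, 38, 0], [0, -1, 38, 0], [0, -1, 38, 0]])

```text
t: 57.57
ee_pos: [479.7, -0.7, 272.5]
orientation: [-1.119, 1.222, 1.241]
ft_force: [1.4, -0.3, -2.0]
width: 52.1
```

Emit:
send_rows(rows=[[0, -1, 30, -0.03], [0, -1, 24, -0.03], [0, -1, 18, -0.03], [0, -1, 12, -0.02], [0, -1, 8, 0], [0, -1, 4, 0]])

```text
t: 58.07
ee_pos: [488.0, 110.2, 279.6]
orientation: [-1.211, 1.151, 1.331]
ft_force: [-0.1, 0.1, -2.3]
width: 51.6
```

```bash
python3 - <<'E'
from h import *
hold(3);st(); to(487.5,106,110,3.224)
E
```

```text
t 58.22 pos [487.9 108.6 279.4] phi -3.053 x [-0.043  0.056 -0.997] q [ 0.16  0.19  1.83  0.07  1.16 -1.53] F [-1.1  0.5 -2.5] w 51.9
tool shift [168.8  -5.8 -12.7] max/rows 5.0 turn 0.006
```

Emit:
send_rows(rows=[[12, -1, -1, 0], [20, -1, -2, 0], [22, -1, -2, 0], [22, -1, -2, 0], [22, -1, -1, 0], [20, -1, -1, 0], [15, 0, 0, 0], [10, 0, 0, 0], [7, 0, 0, 0], [4, 0, 0, 0]])

```text
t: 59.05
ee_pos: [492.6, 99.3, 120.7]
orientation: [-1.204, 1.156, 1.313]
ft_force: [-0.2, 0.6, -2.6]
width: 51.8
```

```bash
python3 - <<'E'
from h import *
hold(4);st(); to(487.5,106,70,3.224)
E
```

```text
t 59.25 pos [493.4  99.9 122.1] phi -3.068 x [-0.033  0.056 -0.998] q [ 0.14  0.41  1.95  0.08  0.81 -1.56] F [-0.4  0.2 -1.8] w 51.7
tool shift [52.5  3.9  3.5] max/rows 2.0 turn -0.008
```

Emit:
send_rows(rows=[[6, 2, 2, -0.01], [11, 2, 1, 0], [11, 1, 1, 0], [10, 1, 0, 0], [6, 0, 0, 0], [4, 0, 0, 0]])

```text
t: 59.75
ee_pos: [489.3, 107.8, 76.7]
orientation: [-1.22, 1.137, 1.314]
ft_force: [0.4, -0.3, -1.6]
width: 51.7
```

```bash
python3 - <<'E'
from h import *
hold(4);st(); to(487.5,106,36,3.224); grab('wrist','w14.png')
E
```

```text
t 59.95 pos [489.6 107.7  77.3] phi -3.055 x [-0.021  0.058 -0.998] q [ 0.16  0.48  1.98  0.09  0.69 -1.57] F [ 0.1  0.8 -2.9] w 52.0
tool shift [41.2  1.6 -3.9] max/rows 2.0 turn 0.005
```

View pics/w14.png

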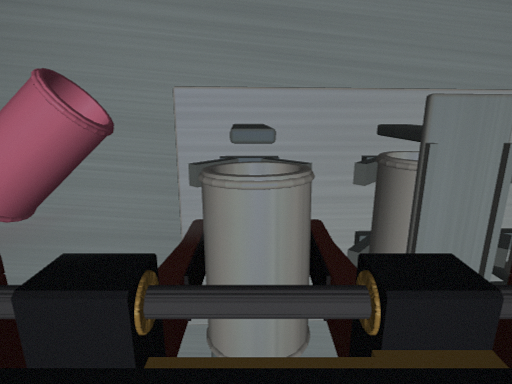

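Emit:
send_rows(rows=[[6, 0.5, -2, 0], [8, 0.5, -1, 0], [8, 0, -1, 0], [7, 0, 0, 0], [4, 0, 0, 0], [3, 0, 0, 0]])

```text
t: 60.5
ee_pos: [490.1, 105.4, 39.4]
orientation: [-1.221, 1.134, 1.31]
ft_force: [2.1, 2.7, 6.5]
width: 52.1
```

```bash
python3 - <<'E'
from h import *
hold(4);st(); to(487.5,106,36,3.224)
E
```

```text
t 60.7 pos [490.1 105.4  40.1] phi -3.055 x [-0.017  0.058 -0.998] q [ 0.15  0.55  1.99  0.11  0.61 -1.59] F [ 0.2 -0.3 -1.8] w 51.9
tool shift [4.2 2.4 0.6] max/rows 1.0 turn 0.004
```

Emit:
send_rows(rows=[[2, 1.5, 0, 0], [1, 0.5, 0, 0]])

```text
t: 60.87
ee_pos: [489.9, 106.0, 38.3]
orientation: [-1.222, 1.13, 1.307]
ft_force: [-0.9, 0.9, 6.3]
width: 51.9
```

Emit:
send_rows(rows=[[0, 0, 0, 0], [0, 0, 0, 0], [0, 0, 0, 0], [0, 0, 0, 0], [0, 0, 0, 0], [0, 0, 0, 0]], fingers=1)

```text
t: 61.37
ee_pos: [490.2, 105.8, 39.1]
orientation: [-1.224, 1.129, 1.306]
ft_force: [-0.9, -0.2, 0.1]
width: 86.5
```

```bash
python3 - <<'E'
from h import *
hold(2);st(); grab('wrist','w15.png')
E
```

```text
t 61.47 pos [490.2 105.8  39.1] phi -3.055 x [-0.011  0.059 -0.998] q [ 0.15  0.55  2.    0.11  0.6  -1.59] F [ 0.1 -0.1  0. ] w 87.8
```

View pics/w15.png

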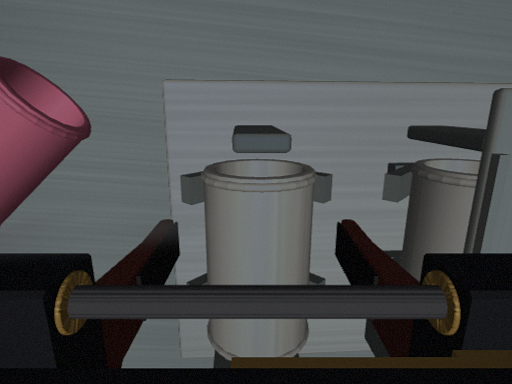

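Emit:
send_rows(rows=[[-20, 0, 0, 0], [-35, 0, 0, 0], [-41, 0, 0, 0], [-41, 0, 0, 0], [-41, 0, 0, 0], [-30, 0, 0, 0], [-20, 0, 0, 0], [-12, 0, 0, 0], [-6, 0, 0, 0]], fingers=0)

```text
t: 62.27
ee_pos: [490.8, 90.1, 294.3]
orientation: [-1.222, 1.135, 1.311]
ft_force: [-0.2, -0.4, -0.2]
width: 31.3
```

```bash
python3 - <<'E'
from h import *
hold(3);st(); relto(569,111.4,30,190)
d=grab('wrist','w16.png'); P=pts(d)
m=(P[...,2]>60)&(P[...,2]<84)&(P[...,1]>50)&(P[...,1]<160)&(P[...,0]<560); m[255:]=0
nn,l,s,c=cv2.connectedComponentsWithStats(m.astype(np.uint8))
for i in range(1,nn):
    if s[i,4]>100: q=P[l==i]; r=cv2.minAreaRect(q[:,:2].astype(np.float32)); print(s[i],np.nanmedian(q,0).round(1),np.round(r[0],1),np.round(r[1],1),round(r[2],1),np.nanpercentile(q[:,2],98))
E
```

```text
t 62.42 pos [489.9  90.2 291.7] phi -3.055 x [-0.021  0.057 -0.998] q [ 0.12  0.16  1.83  0.06  1.17 -1.56] F [-0.7  0.3 -0.8] w 19.3
rel hinge [-80.6 -14.7 202.7]
goal (30, 190) tool [  11.7 -110.8   13.5]
[249 119  20   8 145] [432.7  99.8  76.1] [432.7 100.3] [ 7.8 22.6] 4.6 78.04108248622727
[ 237  134   43   82 3024] [491.2 104.1  78.8] [496.9 105.4] [102.6  52.4] 4.2 83.31306972923853
[241 219  36   9 228] [558.4 113.8  72.6] [559.2 111.9] [ 3.7 46. ] 4.9 83.09188356769444
```

View pics/w16.png

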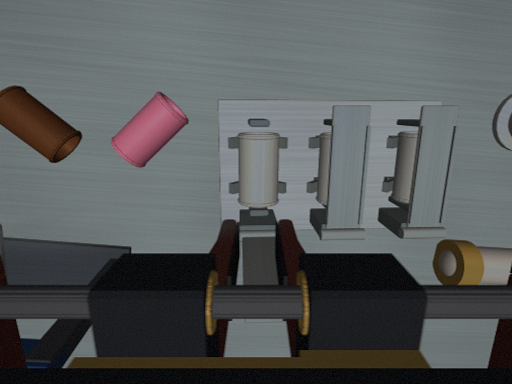

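Emit:
send_rows(rows=[[1, -18, 3, 0], [2, -32, 4, 0], [2, -30, 3, 0], [1, -20, 2, 0], [0, -10, 1, 0], [0, -5, 0, 0], [0, -2, 0, 0]])

```text
t: 63.05
ee_pos: [601.7, 114.0, 269.0]
orientation: [-1.21, 1.158, 1.33]
ft_force: [0.4, -0.3, 0.8]
width: 0.6
```

```bash
python3 - <<'E'
from h import *
hold(4);st(); relto(569,111.4,30,134)
E
```

```text
t 63.25 pos [601.1 113.8 270.7] phi -3.054 x [-0.043  0.054 -0.998] q [ 0.14  0.37  1.59  0.06  1.21 -1.54] F [-0.3  0.3  0.2] w 0.3
rel hinge [ 32.2  -0.2 181.7]
goal (30, 134) tool [47.7  0.4 -2.5]
```

Emit:
send_rows(rows=[[8, 0, -1, 0], [12, 0, -1, 0], [11, 0, 0, 0], [8, 0, 0, 0], [5, 0, 0, 0], [2, 0, 0, 0]])

```text
t: 63.75
ee_pos: [596.7, 113.7, 221.5]
orientation: [-1.211, 1.155, 1.327]
ft_force: [-0.8, 0.7, -1.1]
width: 0.6
```

```bash
python3 - <<'E'
from h import *
hold(4);st(); relto(569,111.4,-23,131)
E
```

```text
t 63.95 pos [597.8 113.9 223.2] phi -3.054 x [-0.04   0.054 -0.998] q [ 0.14  0.41  1.65  0.07  1.11 -1.55] F [-0.3 -0.1  0.5] w 0.1
rel hinge [2.890e+01 1.000e-01 1.342e+02]
goal (-23, 131) tool [ 5.  51.8 -0.1]
```

Emit:
send_rows(rows=[[1, 14, 0, 0], [1, 15, 0, 0], [2, 14, 0, 0], [4, 14, 0, 0], [7, 14, 0, 0], [8, 14, 0, 0], [9, 12, 0, 0]])

```text
t: 64.53
ee_pos: [509.0, 107.8, 200.9]
orientation: [-1.224, 1.133, 1.307]
ft_force: [1.0, -0.7, 1.3]
width: 0.6
```

```bash
python3 - <<'E'
from h import *
st(); relto(569,111.4,-82,99);relto(569,111.4,-100,79)
E
```

```text
t 64.53 pos [509.  107.8 200.9] phi -3.055 x [-0.013  0.057 -0.998] q [ 0.15  0.3   1.88  0.07  0.97 -1.55] F [ 1.  -0.7  1.3] w 0.6
rel hinge [-60.1   1.4 111.9]
goal (-82, 99) tool [13.  21.8 -2. ]
rel hinge [-60.1   1.4 111.9]
goal (-100, 79) tool [33.2 39.7 -3.1]
```

Emit:
send_rows(rows=[[8, 13, -1, 0], [10, 13, -1, 0], [12, 11, 0, 0], [12, 9, 0, 0], [12, 6, 0, 0], [12, 5, 0, 0], [12, 3, 0, 0], [8, 2, 0, 0], [4, 0, 0, 0], [2, 0, 0, 0]])

```text
t: 65.37
ee_pos: [452.3, 106.7, 113.2]
orientation: [-1.234, 1.114, 1.291]
ft_force: [0.7, 0.1, 0.7]
width: 0.3
```

```bash
python3 - <<'E'
from h import *
hold(3); st(); rel(569,111.4)
grab('side','s9.png')
c=cv2.imread('pics/s9.png')[125:325,160:360]; cv2.imwrite('pics/s9c.png',cv2.resize(c,None,fx=3,fy=3))
E
```

```text
t 65.52 pos [452.5 106.7 113.6] phi -3.055 x [ 0.01   0.06  -0.998] q [ 0.17  0.36  2.07  0.09  0.7  -1.56] F [ 0.3 -0.1 -0. ] w 0.3
rel hinge [-116.5    4.8   24.6]
```

View pics/s9c.png

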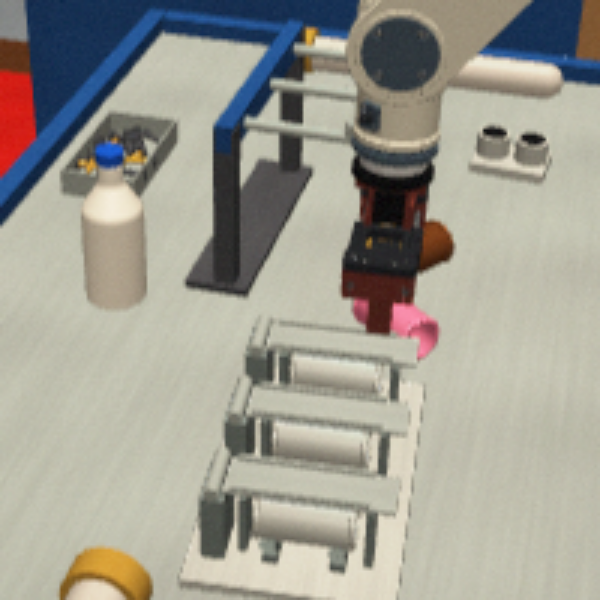

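All three covers are shut. I'll rise clear and do a final check from above.

Emit:
send_rows(rows=[[-20, 0, 0, 0], [-35, 0, 4, 0], [-41, -2, 8, 0], [-38, -3, 15, 0], [-36, -4, 20, 0], [-34, -4, 20, 0], [-25, -3, 16, 0], [-16, -2, 10, 0], [-10, 0, 5, 0], [-5, 0, 0, 0]])

```text
t: 66.4
ee_pos: [459.5, 192.9, 397.2]
orientation: [-1.233, 1.107, 1.286]
ft_force: [-0.0, -0.3, -0.7]
width: 0.4
```

```bash
python3 - <<'E'
from h import *
hold(6);st(); d=grab('wrist','w17.png'); P=pts(d)
for nm in ('wrist','side'):
    if nm=='side': d=grab('side','s10.png'); P=pts(d)
    print(nm)
    for b,(x,y) in {'0':(488.3,104.8),'1':(479.8,209.4),'2':(471.5,314.4)}.items():
        c,s=np.cos(.082),np.sin(.082); X=(P[...,0]-x)*c+(P[...,1]-y)*s; Y=-(P[...,0]-x)*s+(P[...,1]-y)*c; Z=P[...,2]
        m=(abs(Y)<16)&(X>-70)&(X<55)&(Z>80)&(Z<150)
        if nm=='wrist': m[255:]=0
        print('bay',b,m.sum(),'cover slope',np.polyfit(X[m],Z[m],1).round(3) if m.sum()>30 else None)
        m=(abs(Y)<32)&(abs(X)<60)&(Z>42)&(Z<84)&(abs(Y)>12)
        if nm=='wrist': m[255:]=0
        if m.sum()>50: print('   sleeve-ish X,Y,Z', np.percentile(X[m],[2,50,98]).round(1),np.percentile(Y[m],[2,98]).round(1),np.percentile(Z[m],[50,98]).round(1))
E
```

```text
t 66.7 pos [458.3 191.1 392.9] phi -3.06 x [ 0.01   0.061 -0.998] q [ 0.34  0.05  1.72  0.06  1.34 -1.33] F [-0.5 -0.3 -0.3] w 0.6
wrist
bay 0 1829 cover slope [-1.0000e-03  9.2504e+01]
   sleeve-ish X,Y,Z [-42.   -1.1  43.4] [20.3 31.3] [65.5 73.3]
bay 1 1757 cover slope [-1.0000e-03  9.2473e+01]
   sleeve-ish X,Y,Z [-40.6   9.1  43.4] [-31.6  31.6] [61.9 70.9]
bay 2 1687 cover slope [ 0.    92.475]
   sleeve-ish X,Y,Z [-44.  -3.  42.] [-30.6 -18.9] [66.1 74.7]
side
bay 0 278 cover slope [3.0000e-03 9.0456e+01]
   sleeve-ish X,Y,Z [-55.8   2.9  56.7] [12.6 30.7] [65.9 78.6]
bay 1 338 cover slope [6.0000e-03 9.0729e+01]
   sleeve-ish X,Y,Z [-54.8   2.7  56.3] [12.4 30.5] [63.8 78. ]
bay 2 414 cover slope [-0.    90.841]
   sleeve-ish X,Y,Z [-55.3   1.1  56.5] [12.9 29.8] [64.5 77.3]
```

View pics/w17.png

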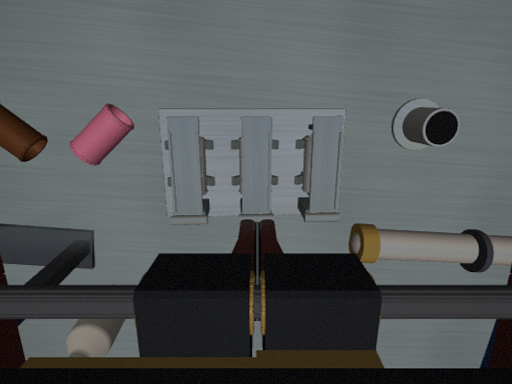

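```bash
python3 -c "
from h import *
ctrl.close_job()"
```

```text
the job is handed in; nothing more can be done
```

The job is handed in at about 67 s on the robot clock: all three sleeves are off the rack, one in each bay, with every cover snapped shut. No bay was left empty.

**Last checks:**
- **Covers:** they measured level in both the wrist and side views, with a slope under 0.01 rad.
- **Sleeves:** their visible ends lay within about ±44 mm of the bay centres in the wrist view, so each is centred to a few millimetres. The covers hide the sleeve tops now. After release, and before its cover was shut, each sleeve looked seated in its V saddles.
- **Bystanders:** the housing, bottle, spigot and the brown and pink look-alikes were never touched, and they looked unmoved in the pictures.

**Where it went less smoothly:**
- **Tool tilt:** the tool leaned slowly as it moved, reaching about 0.18 rad after the first cover. I brought it back below 0.1 rad by stopping abruptly on the way up and easing off on the way down.
- **Force spike:** setting the second sleeve down gave one brief 25 N reading at the wrist, below the limits.
- **Camera offset:** the scene and side cameras disagreed with the wrist camera by a few millimetres, so I placed everything from the wrist view.

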